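Refit the roller sleeves on a belt grinder's roller carrier and lock the keeper

ROBOT

A 6-joint arm with a two-finger parallel gripper is mounted at the origin on the work surface. World frame = base frame: x ahead of the robot, y to its left, z up, the work surface at z = 0. Lengths are in m, angles in rad, forces in N, time in s.
With the tool pointing down it reaches from about 0.275 to 0.725 m from the base axis. Payload 5.6 kg.
Tool frame: the origin (TCP) lies at the very end of the fingers, on their centre line; the grasp point (between the pads) lies 19 mm behind it (bot.tcp_to_grasp is the distance from the TCP to the grasp point, in m); x points along the fingers, y is the direction in which the jaws open and shut, and the axes are right-handed (so a half turn about x gives the same grasp; the last joint's range is limited). The gripper opens to 85 mm and grips with 20 to 120 N. Pads are 22 mm wide; open, the fingers measure 114 mm over their backs; the gripper's body (76 mm by 85 mm) begins 54 mm behind the grasp point. The pads swing forward as they close: fully open they stand 13 mm farther back than shut.
Start: joints at [-1.019, 0.255, 0.108, 0, -1.424, -0.285], TCP at [0.145, -0.531, 0.231] pointing down, gripper open.
Joint ranges: [-2.95, 2.95], [-1.21, 1.97], [-1.09, 1.5], [-2.87, 1.71], [-2.94, -0.07], [-3.05, 3.05]. Speed limits (rad/s): [2.57, 2.57, 3.14, 3.14, 3.14, 3.14].

INTERFACE

Orientations are given as a unit quaternion [w, x, y, z].
In Python, from rig import bot gives the robot as it stands. The module is installed in compiled form; this text tells all that it offers.
- The arm moves only by the tool jog_arm, never from a script. Its argument "increments" is text: rows parted by semicolons, each of 5 numbers parted by spaces: the closure, from 0 (fully open) to 1 (shut), then the shift along the tool's x, y, z in m, then the turn about the tool's x in degrees. A call has 1 to 10 rows; each row shifts and turns the commanded pose from where the row before left it, along the tool's axes as they then stand; what a row does not reach is not made up. A row lasts 1/8 s, in which the tool goes at most 62.5 mm and 10.7 degrees, less where a joint would pass 70% of its speed; a pose out of reach is approached as far as the arm can. A call with a gripper value outside its range is refused whole. The fingers move at their own pace and stop on an object; "squeeze" is the grip in N (left out, the last holds). Time passes only in rows, so rows that do not move let the fingers close. It gives the time, the measured TCP pose, the force and the opening at its end, in the units of the state.
- bot.observe(): the state, without advancing time (a new reading comes with each control period).
- bot.camera(name): name is "scene" or "top"; returns the picture (400x640x3 uint8, blue, green, red); there is no depth.
- bot.camera_params(name): a dict with "vfov" (degrees; the focal length in pixels is half the picture's height over the tangent of half this angle, whatever the lens; pixels are square), "cx", "cy" (the principal point, pixels), "dist" ([k1, k2, p1, p2, k3] as OpenCV has them; the pictures are not rectified), "R" (3x3) and "t" (3): a world point X has camera coordinates R X + t. Camera axes: x right, y down, z forward; pixel columns grow to the right and rows downward; lengths in m; the calibration is good to about 2 mm. A picture is of the moment at which its call begins. camera_params takes no time and is no camera call.
- bot.finish_job(): hands the job in, once; it reports no verdict.
Trained networks look in the newest picture that a camera, given by its name, has taken for a name from the list of things; names that differ only in an ending like _2 or _b are one class to them, and where a whole thing is asked for, a point or a joint stands for the part that bears it (a point fixed in the world has none). Each returns a list of dicts, best first, with "p" (0 to 1); they miss things now and then, are a little off and sometimes report something else, mostly with a low value. They report only what shows in the picture. A call takes as long as a camera call. They do not tell look-alikes from the thing itself.
- bot.boxes_of(camera, name): "position" ([x, y, z] in m, in the coordinates of the camera as it stood for that picture, good to about 4 mm: the middle of the surface that is visible of it).
The state is a dict: "time_s": time; "joints": joint angles; "qd": joint speeds; "effort": joint torques, N m; "position": TCP position; "eef_rot": TCP orientation; "wrist_force": force on the tool from outside, world axes, zero at the start; "torque": the same for the moment, N m; "opening": finger opening in m.
Only numpy, scipy, OpenCV 4.12 (cv2) and the standard library are available. Lean on these libraries where they do the work, as an engineer would, in place of code of your own. Each camera call takes 0.05 s, during which the arm holds its last target.

TASK

Slide the carrier's keeper fully open, take off every black dust cap and leave it in the grey steel tray, then slide each aluminium roller sleeve on the bench, flange down, over a stub axle of its own size until it is fully home. When every sleeve is home, push the keeper fully shut again so that its lugs lock the flanges; the number of caps and sleeves varies, axles without a sleeve stay bare, and the other things on the bench are to be left where they are.

Things in the scene. Friction and masses are not known exactly. Their poses are not given: they have to be found in the camera images.
- carrier: Roller carrier, fixed to the bench: green base plate 125 x 430 x 20 mm high with four upright steel stub axles in a row along its y axis, 85 mm apart at y = -127.5, -42.5, 42.5, 127.5 mm (x = 0). Axles rise from the plate's top (z = 20 mm) to z = 85 mm, with 4 x 6 mm chamfered tops. Origin: underside, midway along the row; z up; the keeper runs on its -x side.
- axle0 (a point): Foot of thick axle (34 mm diameter, 65 mm tall; for a wide sleeve) on the carrier, at y = -127.5 mm; point on the axle's centre line at the plate's top face, the seat for a flange; z up along the axle.
- axle1 (a point): Foot of thin axle (24 mm diameter, 65 mm tall; for a slim sleeve) on the carrier, at y = -42.5 mm; point on the axle's centre line at the plate's top face, the seat for a flange; z up along the axle.
- axle2 (a point): Foot of thick axle (34 mm diameter, 65 mm tall; for a wide sleeve) on the carrier, at y = 42.5 mm; point on the axle's centre line at the plate's top face, the seat for a flange; z up along the axle.
- axle3 (a point): Foot of thin axle (24 mm diameter, 65 mm tall; for a slim sleeve) on the carrier, at y = 127.5 mm; point on the axle's centre line at the plate's top face, the seat for a flange; z up along the axle.
- keeper (a joint): Keeper slide of the carrier, m: 0 = shut (a lug over each axle's flange place: no flange can go in or out), 0.0425 = fully open at its stop (lugs midway between axles); grows along carrier +y. Steel rail 18 mm wide at carrier x = -52 mm, top 34 mm above the bench; four 18 mm wide lugs reach to carrier x = -30 mm at 29 to 34 mm above the bench. Friction about 2.5 N.
- keeper_grip (a point): Centre of the top face of the keeper's upright black grip tab: 16 mm thick (carrier x), 30 mm long (carrier y, the sliding direction), 42 mm tall, top 80 mm above the bench; at carrier x = -52 mm, y = 190 mm plus the joint value. Axes as the carrier's.
- tray: Open grey steel tray, fixed, 140 (x) x 200 (y) x 35 mm high, walls and floor 4 mm. Origin: centre of its underside.
- wide_a: Wide aluminium roller sleeve standing on its flange, may be absent: flange 76 mm diameter x 6 mm at the bottom, body 54 mm diameter, 60 mm tall overall, through bore 37 mm (fits the 34 mm axles with 3 mm play). Origin: centre of the flange's underside; z up through the bore.
- wide_b: Wide aluminium roller sleeve standing on its flange, may be absent: flange 76 mm diameter x 6 mm at the bottom, body 54 mm diameter, 60 mm tall overall, through bore 37 mm (fits the 34 mm axles with 3 mm play). Origin: centre of the flange's underside; z up through the bore.
- slim_a: Slim aluminium roller sleeve standing on its flange, may be absent: flange 76 mm diameter x 6 mm at the bottom, body 42 mm diameter, 60 mm tall overall, through bore 27 mm (fits the 24 mm axles with 3 mm play). Origin: centre of the flange's underside; z up through the bore.
- slim_b: Slim aluminium roller sleeve standing on its flange, may be absent: flange 76 mm diameter x 6 mm at the bottom, body 42 mm diameter, 60 mm tall overall, through bore 27 mm (fits the 24 mm axles with 3 mm play). Origin: centre of the flange's underside; z up through the bore.
- cap0: Black plastic dust cap, may be absent; starts on axle0: closed domed top, open below, flange 76 mm diameter x 6 mm at the bottom, body 48 mm diameter, 74 mm tall overall, bore 38 mm. Origin: centre of the flange's underside; z up.
- cap1: Black plastic dust cap, may be absent; starts on axle1: closed domed top, open below, flange 76 mm diameter x 6 mm at the bottom, body 48 mm diameter, 74 mm tall overall, bore 38 mm. Origin: centre of the flange's underside; z up.
- cap2: Black plastic dust cap, may be absent; starts on axle2: closed domed top, open below, flange 76 mm diameter x 6 mm at the bottom, body 48 mm diameter, 74 mm tall overall, bore 38 mm. Origin: centre of the flange's underside; z up.
- cap3: Black plastic dust cap, may be absent; starts on axle3: closed domed top, open below, flange 76 mm diameter x 6 mm at the bottom, body 48 mm diameter, 74 mm tall overall, bore 38 mm. Origin: centre of the flange's underside; z up.
- spray_can: Bystander: green spray can, 64 mm diameter, 190 mm tall, standing; origin underside centre.
- grease_jar: Bystander: amber jar with dark lid, 72 mm diameter, 75 mm tall; origin underside centre.
- screwdriver: Bystander: screwdriver with red handle, 200 mm long, lying along its x; origin under its middle.
- spanner: Bystander: steel spanner, 180 mm long, lying along its x; origin under its middle.
- tape_roll: Bystander: cardboard-coloured tape roll lying flat, 90 mm outside, 68 mm inside diameter, 25 mm high; origin underside centre.
- wood_block: Bystander: wooden block 90 x 60 x 40 mm high; origin underside centre.
Things that resemble listed ones, but are neither listed nor needed, are in the scene too. What is shaped like the wide_a but blue or turquoise is not meant.

How it is judged:
By the outcome, as a careful person would: the job done as asked, in the order asked, and still so for the second after the job is handed in, with the robot touching nothing.
Of wide_a, wide_b, slim_a, slim_b only 3 to 4 are there at a start; the rules pass over those that are not, and their reading is None.
Of cap0, cap1, cap2, cap3 only 1 to 2 are there at a start; the rules pass over those that are not, and their reading is None.
At some moment in a run one of wide_a, wide_b, slim_a, slim_b may be knocked a few centimetres aside while the robot is not near it.
It also fails if it takes over 210 s, if anything falls off the work surface, if the arm or the gripper's body presses on something with over 40 N, if the wrist force passes 120 N, or if a joint passes its speed limit or range.

## Working session

There is one attempt and no reset: what is moved stays moved. The work goes in short steps, Python scripts to look and compute and a tool call to move; the robot and the scene stay as the last step left them, time stands still between calls to the robot, and variables do not carry over. Pictures are saved under pics/ and viewed, and the job is handed in when it is done.

Besides the shell and the picture viewer there is one more tool, called after ">>>" in YAML: its name, and indented under it one key for each argument. jog_arm: Moves the arm, as the interface text tells. Its arguments: {"type":"object","properties":{"increments":{"type":"string"},"squeeze":{"type":"number"}},"required":["increments"]}

```bash
mkdir -p pics
cat > h.py <<'E'
import numpy as np, cv2
from rig import bot
def P(n):
    p=bot.camera_params(n); f=200/np.tan(np.radians(p["vfov"])/2)
    K=np.array([[f,0,p["cx"]],[0,f,p["cy"]],[0,0,1]],float)
    return K,np.array(p["dist"],float),np.array(p["R"],float),np.array(p["t"],float)
def shot(n,fn):
    im=bot.camera(n); cv2.imwrite("pics/"+fn,im); return im
def px2w(n,u,v,z):
    K,d,R,t=P(n); q=cv2.undistortPoints(np.array([[[u,v]]],float),K,d)[0,0]
    ray=R.T@np.array([q[0],q[1],1]); c=-R.T@t; return c+ray*(z-c[2])/ray[2]
def w2px(n,X):
    K,d,R,t=P(n); return cv2.projectPoints(np.array(X,float).reshape(-1,1,3),cv2.Rodrigues(R)[0],t,K,d)[0].reshape(-1,2)
def find(n,name):
    K,d,R,t=P(n); out=[]
    for b in bot.boxes_of(n,name):
        out.append((round(b["p"],2),(R.T@(np.array(b["position"])-t)).round(4)))
    return out
E
python3 - <<'E'
from h import *
np.set_printoptions(suppress=True,precision=4)
print(bot.observe())
for n in ("top","scene"):
    shot(n,n+"0.png"); K,d,R,t=P(n); print(n,K,d,R,t,-R.T@t)
for n in ("top","scene"):
    for k in ("carrier","keeper_grip","tray","wide_a","slim_a","cap0"):
        print(n,k,find(n,k))
E
```

```text
{'time_s': 0.0, 'joints': array([-1.0194,  0.2557,  0.107 , -0.0005, -1.4239, -0.2846]), 'qd': array([ 0.0002,  0.0012,  0.0017, -0.0011, -0.    , -0.0007]), 'effort': array([  0.0004, -38.6634,  23.7938,   5.3652,  -0.0062,  -0.    ]), 'position': array([ 0.1449, -0.53  ,  0.2304]), 'eef_rot': array([ 0.7007, -0.0934,  0.7009,  0.0947]), 'wrist_force': array([-0.0972,  0.1311, -0.6075]), 'torque': array([0.015 , 0.0584, 0.0102]), 'opening': 0.08535191928616995}
top [[438.3367   0.     314.8311]
 [  0.     438.3367 200.6135]
 [  0.       0.       1.    ]] [0.0035 0.     0.     0.     0.    ] [[ 0.0089 -1.     -0.0026]
 [-0.9954 -0.0087 -0.0955]
 [ 0.0955  0.0034 -0.9954]] [0.0036 0.5684 1.5534] [0.4174 0.0032 1.6006]
scene [[461.4732   0.     319.5988]
 [  0.     461.4732 197.8986]
 [  0.       0.       1.    ]] [-0.1016  0.      0.      0.      0.    ] [[-0.4657  0.8848  0.0173]
 [ 0.5201  0.2895 -0.8035]
 [-0.7159 -0.3652 -0.595 ]] [ 0.234  -0.2185  1.7019] [1.4411 0.4779 0.833 ]
top carrier [(0.94, array([0.597 , 0.0131, 0.0181]))]
top keeper_grip [(0.77, array([ 0.5582, -0.0147, 
[... 338 characters left out ...]
0.0143,  0.0348]))]
scene carrier [(0.88, array([0.6213, 0.0477, 0.0226])), (0.68, array([0.564 , 0.0931, 0.0354])), (0.21, array([ 0.4953, -0.4102,  0.0505]))]
scene keeper_grip [(0.67, array([0.5638, 0.0941, 0.0313]))]
scene tray [(0.82, array([0.4563, 0.2956, 0.0035])), (0.7, array([ 0.612 , -0.3165,  0.0339]))]
scene wide_a [(0.93, array([ 0.4716, -0.2735,  0.0328])), (0.81, array([ 0.3254, -0.2305,  0.0351])), (0.78, array([ 0.4749, -0.0147,  0.0357])), (0.77, array([ 0.4452, -0.1516,  0.0336])), (0.7, array([ 0.3636, -0.3938,  0.0289]))]
scene slim_a [(0.9, array([0.4494, 0.1065, 0.0237])), (0.72, array([0.6335, 0.405 , 0.0198]))]
scene cap0 [(0.72, array([ 0.6241, -0.076 ,  0.0522]))]
```

View pics/top0.png

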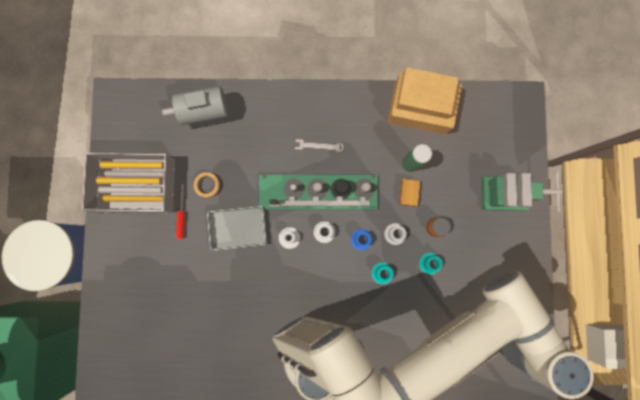

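View pics/scene0.png

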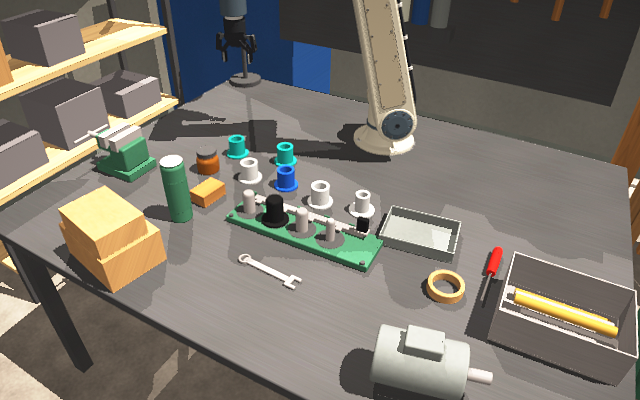

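Run:
```python
from h import *
im=cv2.imread("pics/top0.png")
cv2.imwrite("pics/top0c.png",cv2.resize(im[160:290,200:460],(780,390),interpolation=cv2.INTER_CUBIC))
im=cv2.imread("pics/scene0.png")
cv2.imwrite("pics/scene0c.png",cv2.resize(im[125:275,200:400],(800,600),interpolation=cv2.INTER_CUBIC))
```

```text
(no output)
```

View pics/top0c.png

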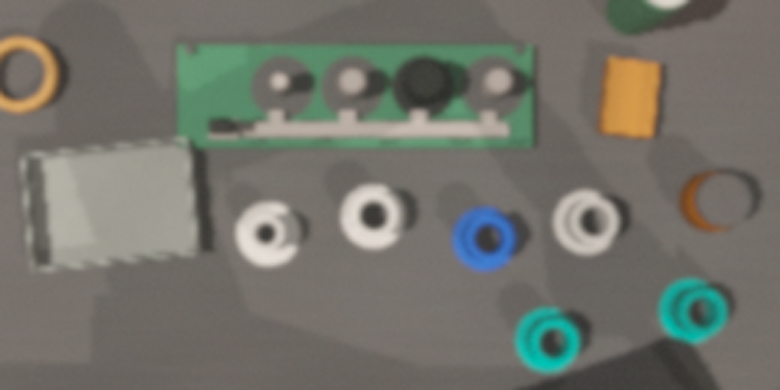

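View pics/scene0c.png

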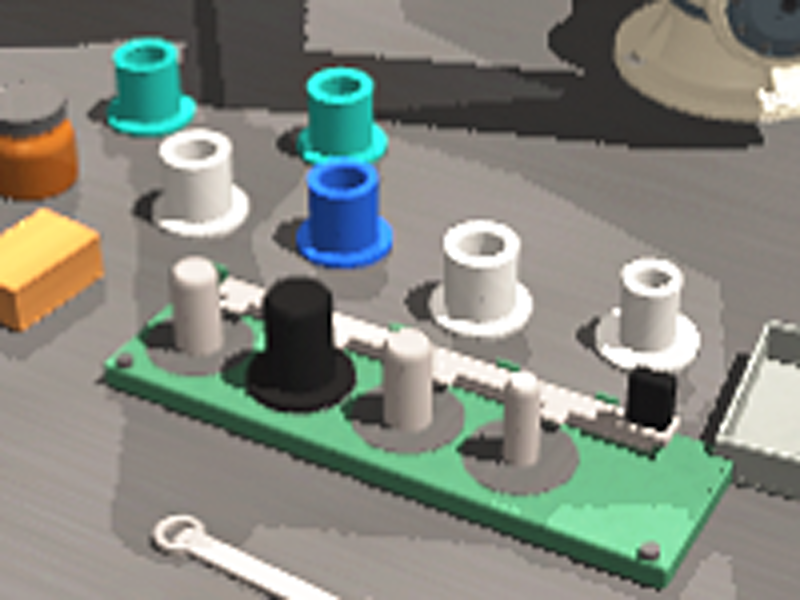

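```bash
cat >> h.py <<'E'
from scipy.spatial.transform import Rotation as Ro
from scipy.optimize import least_squares
def fitpose(world_of, obs, x0):
    # obs: list of (cam, local point, (u,v))
    def r(p):
        return np.concatenate([w2px(c,world_of(p,np.array(L)))[0]-np.array(uv) for c,L,uv in obs])
    s=least_squares(r,x0,loss="soft_l1"); return s.x, r(s.x).reshape(-1,2)
def wo(p,L):
    c,s=np.cos(p[2]),np.sin(p[2]); return np.array([p[0]+c*L[0]-s*L[1],p[1]+s*L[0]+c*L[1],L[2]])
def state():
    o=bot.observe(); q=o["eef_rot"]; Rm=Ro.from_quat([q[1],q[2],q[3],q[0]]).as_matrix()
    return o,Rm
def go(x,y,z,yaw=None):
    """delta in tool frame to TCP x,y,z; yaw= direction angle (deg) of tool y axis, modulo 180"""
    o,Rm=state(); d=Rm.T@(np.array([x,y,z])-o["position"])
    ty=np.degrees(np.arctan2(Rm[1,1],Rm[0,1])); dy=0
    if yaw is not None:
        dy=(yaw-ty+90)%180-90
    # tool x is down => turn about tool x by a changes yaw by -a
    print("tool d (mm)",(d*1000).round(1),"turn about tool x (deg)",round(-dy,1),"| yaw now",round(ty,1),"j6",o["joints"][5].round(2),"tilt",Rm[:,0].round(3))
E
python3 - <<'E'
from h import *
np.set_printoptions(suppress=True,precision=4)
T=lambda u,v:(200+u/3,160+v/3)
S=lambda u,v:(200+u/4,125+v/4)
obs=[("top",(0,.1275,.085),T(279,81)),("top",(0,.0425,.085),T(352,81)),("top",(0,-.1275,.085),T(498,81)),
("scene",(0,.1275,.085),S(522,378)),("scene",(0,.0425,.085),S(409,337)),("scene",(0,-.1275,.085),S(195,262)),
("top",(.0625,.215,.02),T(178,43)),("top",(.0625,-.215,.02),T(536,43)),("top",(-.0625,-.215,.02),T(536,148)),
("scene",(.0625,.215,.02),S(662,572)),("scene",(.0625,-.215,.02),S(107,366)),("scene",(-.0625,.215,.02),S(733,462))]
p,r=fitpose(wo,obs,[.6,0,0]); print("carrier",p,np.degrees(p[2])); print(r.round(2).tolist())
for k in range(4): print(k,wo(p,(0,-.1275+.085*k,0)))
print("grip",wo(p,(-.052,.19,.08)))
for nm,a,b in (("slim",(267,234),(652,273)),("wide1",(374,215),(482,239)),("wide2",(594,221),(196,150))):
    q,r=fitpose(lambda p,L:np.array([p[0],p[1],.06]),[("top",(0,0,0),T(*a)),("scene",(0,0,0),S(*b))],[.45,0]); print(nm,q,r.round(2).tolist())
o,Rm=state(); print(Rm)
E
```

```text
carrier [ 0.6077 -0.0227 -0.0032] -0.18617676149536072
[[-5.7, 0.44], [-5.64, 0.73], [-5.49, 1.31], [6.71, 1.83], [5.85, 2.03], [5.55, 2.17], [5.44, -1.95], [4.12, -0.58], [4.21, -1.36], [-8.82, -1.47], [-9.03, -2.76], [-7.3, -3.24]]
0 [ 0.6072 -0.1502  0.    ]
1 [ 0.6075 -0.0652  0.    ]
2 [0.6078 0.0198 0.    ]
3 [0.6081 0.1048 0.    ]
grip [0.5563 0.1674 0.08  ]
slim [0.4318 0.1002] [[-0.68, 0.3], [-0.61, 0.07]]
wide1 [ 0.4544 -0.0253] [[-0.48, 0.48], [-0.56, 0.28]]
wide2 [ 0.4512 -0.281 ] [[-0.82, 0.05], [-0.6, -0.67]]
[[ 0.     -0.2636  0.9646]
 [-0.      0.9646  0.2636]
 [-1.     -0.0001  0.    ]]
```

Run:
```python
from h import *
np.set_printoptions(suppress=True,precision=4)
T=lambda u,v:(200+u/3,160+v/3)
S=lambda u,v:(200+u/4,125+v/4)
obs=[("top",(0,.1275,.085),T(279,81)),("top",(0,.0425,.085),T(352,81)),("top",(0,-.1275,.085),T(498,81)),
("scene",(0,.1275,.085),S(522,378)),("scene",(0,.0425,.085),S(409,337)),("scene",(0,-.1275,.085),S(195,262)),
("top",(.0625,.215,.02),T(178,43)),("top",(.0625,-.215,.02),T(536,43)),("top",(-.0625,-.215,.02),T(536,148)),
("scene",(.0625,.215,.02),S(662,572)),("scene",(.0625,-.215,.02),S(107,366)),("scene",(-.0625,.215,.02),S(733,462))]
def wof(p,L):
    L=L.copy()
    if L[2]<.03: L[1]+=p[3]
    return wo(p,L)
p,r=fitpose(wof,obs,[.6,0,0,0.02]); print("carrier",p,np.degrees(p[2])); print(r.round(2).tolist())
for k in range(4): print(k,wo(p,(0,-.1275+.085*k,0)))
print("grip",wo(p,(-.052,.19,.08)))
for cam in("top","scene"):
    im=cv2.imread(f"pics/{cam}0.png"); s=3 if cam=="top" else 4; o=(200,160) if cam=="top" else (200,125)
    c=im[160:290,200:460] if cam=="top" else im[125:275,200:400]
    c=cv2.resize(c,None,fx=s,fy=s,interpolation=cv2.INTER_CUBIC)
    def circ(cen,rad,z,col):
        a=np.linspace(0,6.283,60); X=np.c_[cen[0]+rad*np.cos(a),cen[1]+rad*np.sin(a),0*a+z]
        cv2.polylines(c,[(((w2px(cam,X)-o+.5)*s-.5)).round().astype(int)],True,col,1)
    for k,rr in enumerate((.017,.012,.017,.012)):
        q=wo(p,(0,-.1275+.085*k,0)); circ(q,rr,.079,(0,0,255)); circ(q,.038,.02,(0,255,255))
    g=np.array([wo(p,(-.052+a*.008,.19+b*.015,.08)) for a,b in((1,1),(1,-1),(-1,-1),(-1,1))])
    cv2.polylines(c,[(((w2px(cam,g)-o+.5)*s-.5)).round().astype(int)],True,(255,0,255),1)
    for q,rb in (((.4318,.1002),.021),((.4544,-.0253),.027),((.4512,-.281),.027)):
        circ(q,rb,.06,(0,0,255)); circ(q,.038,.006,(0,255,0))
    cv2.imwrite(f"pics/{cam}0ov.png",c)
```

```text
carrier [ 0.6067 -0.0418 -0.0006  0.0397] -0.032289830424371675
[[-0.23, 0.86], [-0.17, 1.08], [-0.0, 1.53], [0.26, -0.74], [-0.29, -0.36], [-0.02, 0.1], [-0.28, -1.59], [-1.6, -0.53], [-1.47, -1.31], [-0.86, 1.02], [-3.05, -0.58], [0.06, -1.11]]
0 [ 0.6066 -0.1693  0.    ]
1 [ 0.6067 -0.0843  0.    ]
2 [0.6067 0.0007 0.    ]
3 [0.6068 0.0857 0.    ]
grip [0.5548 0.1482 0.08  ]
```

View pics/top0ov.png

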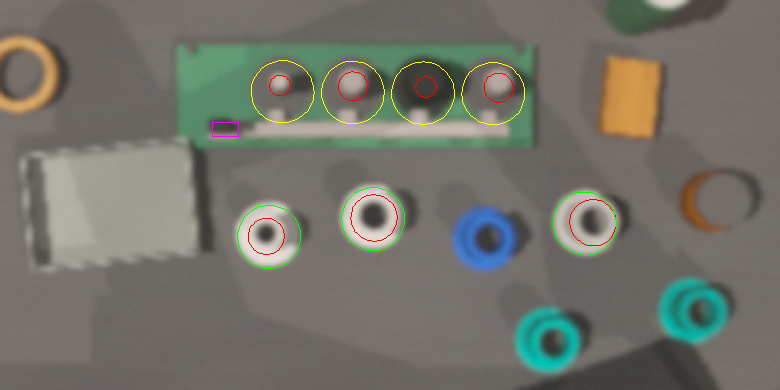

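View pics/scene0ov.png

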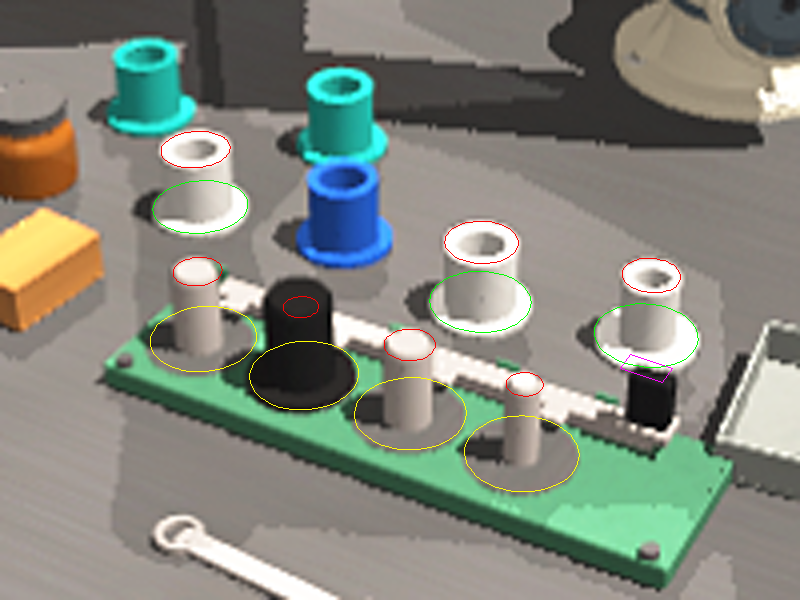

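Run:
```python
from h import *
np.set_printoptions(suppress=True,precision=4)
T=lambda u,v:(200+(u+.5)/3-.5,160+(v+.5)/3-.5)
S=lambda u,v:(200+(u+.5)/4-.5,125+(v+.5)/4-.5)
obs=[("top",(0,.1275,.085),T(279,81)),("top",(0,.0425,.085),T(352,81)),("top",(0,-.1275,.085),T(498,81)),
("scene",(0,.1275,.085),S(522,378)),("scene",(0,.0425,.085),S(409,337)),("scene",(0,-.1275,.085),S(195,264)),
("top",(.0625,.215,.0201),T(178,43)),("top",(.0625,-.215,.0201),T(536,43)),("top",(-.0625,-.215,.0201),T(536,148)),
("scene",(.0625,.215,.0201),S(662,572)),("scene",(.0625,-.215,.0201),S(107,366)),("scene",(-.0625,.215,.0201),S(733,462)),
("top",(0,.1275,.02),T(282,85)),("scene",(0,.1275,.02),S(522,455)),("scene",(0,.0425,.02),S(409,413)),
("top",(0,.0425,.02),T(354,86)),("top",(0,-.1275,.02),T(495,86)),]
def wof(p,L):
    L=L.copy()
    if L[2]==.0201: L[1]+=p[3]; L[0]+=p[4]
    return wo(p,L)
p,r=fitpose(wof,obs,[.6,0,0,0.02,0]); print("carrier",p,np.degrees(p[2])); print(r.round(2).tolist())
for k in range(4): print(k,wo(p,(0,-.1275+.085*k,0)))
print("grip",wo(p,(-.052,.19,.08)))
for cam in("top","scene"):
    im=cv2.imread(f"pics/{cam}0.png"); s=3 if cam=="top" else 4; o=(200,160) if cam=="top" else (200,125)
    c=im[160:290,200:460] if cam=="top" else im[125:275,200:400]
    c=cv2.resize(c,None,fx=s,fy=s,interpolation=cv2.INTER_CUBIC)
    def circ(cen,rad,z,col):
        a=np.linspace(0,6.283,60); X=np.c_[cen[0]+rad*np.cos(a),cen[1]+rad*np.sin(a),0*a+z]
        cv2.polylines(c,[(((w2px(cam,X)-o+.5)*s-.5)).round().astype(int)],True,col,1)
    for k,rr in enumerate((.017,.012,.017,.012)):
        q=wo(p,(0,-.1275+.085*k,0)); circ(q,rr,.079,(0,0,255)); circ(q,.038,.02,(0,255,255))
    g=np.array([wo(p,(-.052+a*.008,.19+b*.015,.08)) for a,b in((1,1),(1,-1),(-1,-1),(-1,1))])
    cv2.polylines(c,[(((w2px(cam,g)-o+.5)*s-.5)).round().astype(int)],True,(255,0,255),1)
    cv2.imwrite(f"pics/{cam}0ov2.png",c)
```

```text
carrier [ 0.6109 -0.0414  0.0037  0.0383 -0.007 ] 0.21043610487951545
[[0.01, 0.16], [0.07, 0.28], [0.22, 0.51], [0.13, 0.47], [-0.53, 0.88], [-0.5, 0.88], [0.25, -0.21], [-1.04, 0.36], [-0.76, -0.41], [-0.16, 0.27], [-2.47, -0.72], [0.5, -1.77], [-0.05, 1.09], [-0.64, 0.23], [-0.37, 0.74], [-0.64, 0.87], [-0.81, 1.1]]
0 [ 0.6113 -0.1689  0.    ]
1 [ 0.611  -0.0839  0.    ]
2 [0.6107 0.0011 0.    ]
3 [0.6104 0.0861 0.    ]
grip [0.5582 0.1484 0.08  ]
```

View pics/top0ov2.png

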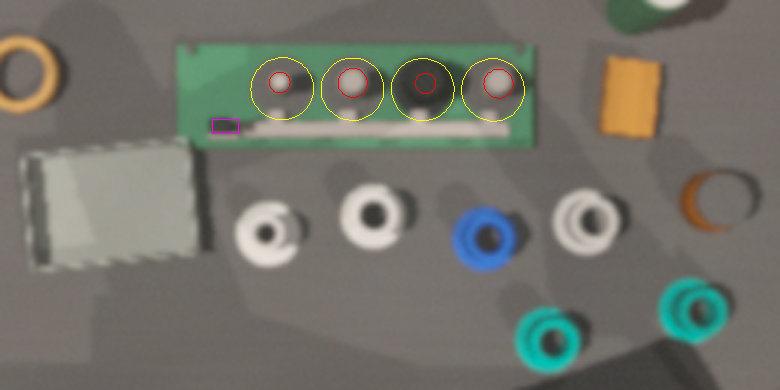

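View pics/scene0ov2.png

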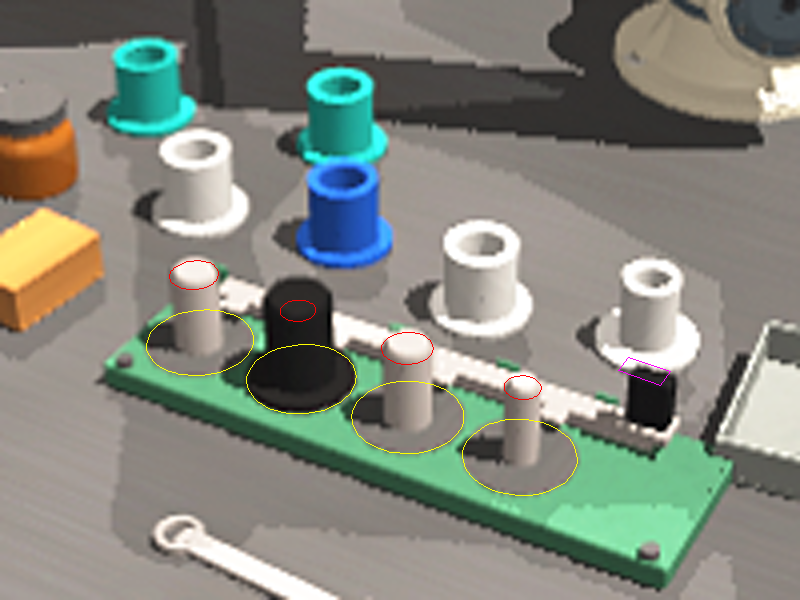

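Run:
```python
from h import *
go(.557,.148,.16,90)
```

```text
tool d (mm) [ 71.3 545.9 576.3] turn about tool x (deg) 15.3 | yaw now 105.3 j6 -0.28 tilt [ 0. -0. -1.]
```

>>> jog_arm:
  increments: "0 0 0.034 0.036 0;0 0 0.034 0.036 0;0 0 0.034 0.036 0;0 0 0.034 0.036 0;0 0 0.034 0.036 0;0 0 0.034 0.036 0;0 0 0.034 0.036 0;0 0 0.034 0.036 0;0 0 0.034 0.036 0;0 0 0.034 0.036 0"
  squeeze: 40

```text
time_s: 1.95
position: [0.4033, -0.1061, 0.2316]
eef_rot: [0.701, -0.094, 0.7, 0.094]
wrist_force: [0.4, -1.0, -0.2]
opening: 0.0857
```

>>> jog_arm:
  increments: "0 0 0.034 0.036 0;0 0 0.034 0.036 0;0 0 0.034 0.036 0;0 0 0.034 0.036 0;0 0 0.034 0.036 0;0 0 0.034 0.036 0;0 0 0 0 7.6;0 0 0 0 7.7;0 0 0 0 0"

```text
time_s: 3.08
position: [0.5573, 0.1462, 0.2312]
eef_rot: [0.707, -0.0, 0.707, 0.0]
wrist_force: [0.0, -0.4, -0.1]
opening: 0.0853
```

Run:
```python
from h import *
go(.557,.148,.048,90)
shot("top","t1.png");shot("scene","s1.png")
im=cv2.imread("pics/t1.png");
a=cv2.resize(im[150:290,200:400],(800,560),interpolation=cv2.INTER_CUBIC);cv2.imwrite("pics/t1c.png",a)
im=cv2.imread("pics/s1.png");
a=cv2.resize(im[75:275,200:440],(720,600),interpolation=cv2.INTER_CUBIC);cv2.imwrite("pics/s1c.png",a)
```

```text
tool d (mm) [183.2   1.8  -0.2] turn about tool x (deg) 0.1 | yaw now 90.1 j6 -2.1 tilt [-0. -0. -1.]
```

View pics/s1c.png

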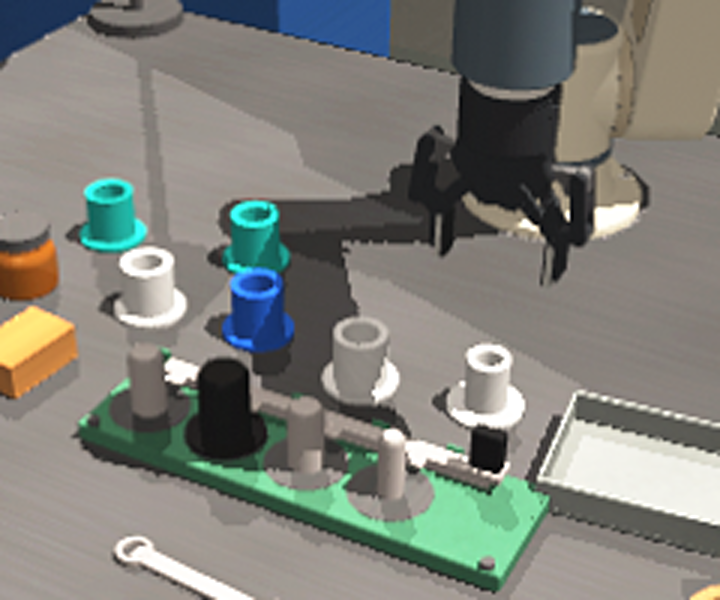

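View pics/t1c.png

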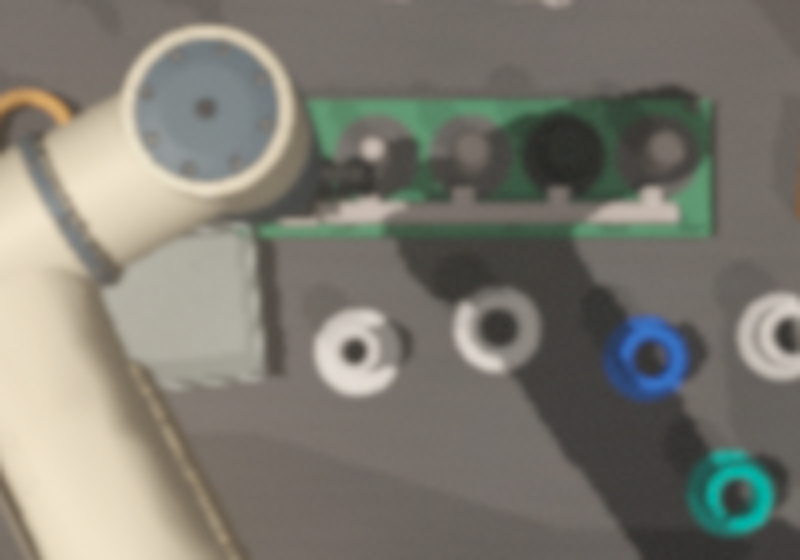

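>>> jog_arm:
  increments: "0 0.045 0.0018 0 0;0 0.045 0 0 0;0 0.045 0 0 0;0 0.03 0 0 0;0 0.018 0 0 0;0 0 0 0 0;0.5 0 0 0 0;0.6 0 0 0 0;0.7 0 0 0 0;0.7 0 0 0 0"

```text
time_s: 4.42
position: [0.5581, 0.1486, 0.0495]
eef_rot: [0.708, 0.0, 0.706, 0.001]
wrist_force: [-1.2, 3.0, 5.4]
opening: 0.0295
```

>>> jog_arm:
  increments: "0.75 0 0 0 0;0.75 0 0 0 0;0.75 0 0 0 0;0.75 0 0 0 0"

```text
time_s: 4.92
position: [0.5581, 0.1486, 0.0495]
eef_rot: [0.708, 0.0, 0.706, 0.001]
wrist_force: [-1.9, 3.4, 5.6]
opening: 0.0294
```

Run:
```python
from h import *
shot("scene","s2.png")
im=cv2.imread("pics/s2.png");
a=cv2.resize(im[75:275,200:440],(720,600),interpolation=cv2.INTER_CUBIC);cv2.imwrite("pics/s2c.png",a)
```

```text
(no output)
```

View pics/s2c.png

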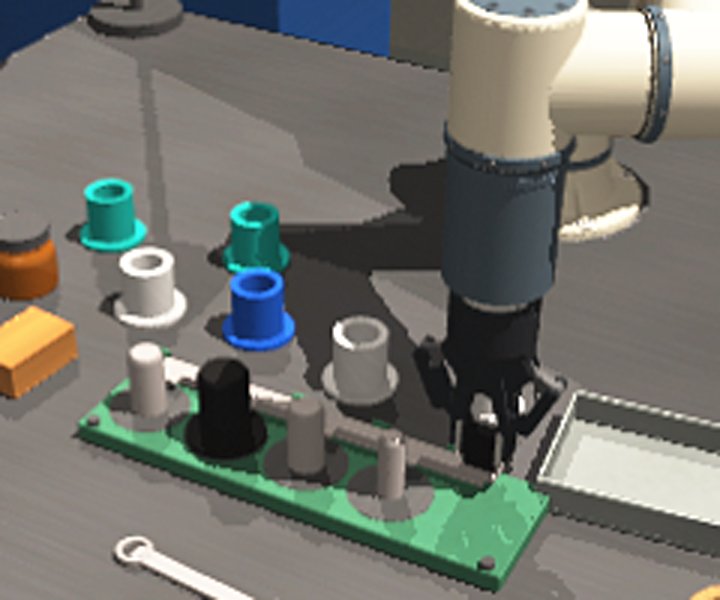

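>>> jog_arm:
  increments: "0.75 0 0.01 0 0;0.75 0 0.01 0 0;0.75 0 0.01 0 0;0.75 0 0.01 0 0;0.75 0 0.003 0 0;0.75 0 0 0 0;0.75 0 0 0 0"

```text
time_s: 5.85
position: [0.5577, 0.1905, 0.0495]
eef_rot: [0.708, -0.0, 0.707, -0.0]
wrist_force: [-2.3, -1.4, 6.1]
opening: 0.0295
```

>>> jog_arm:
  increments: "0.75 0 0.001 0 0;0.75 0 0.001 0 0;0.75 0 0 0 0"

```text
time_s: 6.22
position: [0.5576, 0.1905, 0.0495]
eef_rot: [0.707, -0.001, 0.707, -0.001]
wrist_force: [-0.1, -8.0, 7.8]
opening: 0.0297
```

>>> jog_arm:
  increments: "0.75 0 -0.002 0 0;0 0 0 0 0;0 0 0 0 0;0 0 0 0 0;0 -0.04 0 0 0;0 -0.04 0 0 0;0 -0.05 0 0 0;0 -0.05 0 0 0;0 0 0 0 0"

```text
time_s: 7.35
position: [0.5593, 0.1916, 0.2331]
eef_rot: [0.71, 0.001, 0.704, 0.001]
wrist_force: [-0.6, 0.6, -0.0]
opening: 0.0853
```

Run:
```python
from h import *
go(.609,-.084,.23,0)
```

```text
tool d (mm) [   2.5 -275.6   49.7] turn about tool x (deg) -90.0 | yaw now 90.0 j6 -2.17 tilt [ 0.008  0.004 -1.   ]
```

>>> jog_arm:
  increments: "0 0 -0.046 0.008 0;0 0 -0.046 0.008 0;0 0 -0.046 0.008 0;0 0 -0.046 0.008 0;0 0 -0.046 0.009 0;0 0 -0.046 0.009 0;0 0 0 0 -10;0 0 0 0 -10;0 0 0 0 -10;0 0 0 0 -10"

```text
time_s: 8.6
position: [0.6068, -0.0851, 0.2271]
eef_rot: [0.663, -0.243, 0.664, 0.244]
wrist_force: [-0.2, -0.6, -1.0]
opening: 0.0856
```

>>> jog_arm:
  increments: "0 0 0 0 -10;0 0 0 0 -10;0 0 0 0 -10;0 0 0 0 -10;0 0 0 0 -10;0 0 0 0 0;0 0 0 0 0"

```text
time_s: 9.48
position: [0.607, -0.0851, 0.2277]
eef_rot: [0.501, -0.499, 0.501, 0.499]
wrist_force: [-0.1, 0.5, -0.2]
opening: 0.0851
```

Run:
```python
from h import *
go(.609,-.084,.06,0)
print(bot.observe()["joints"].round(3))
shot("scene","s3.png");shot("top","t3.png")
im=cv2.imread("pics/s3.png");
a=cv2.resize(im[75:275,200:440],(720,600),interpolation=cv2.INTER_CUBIC);cv2.imwrite("pics/s3c.png",a)
im=cv2.imread("pics/t3.png");
a=cv2.resize(im[150:290,200:460],(780,420),interpolation=cv2.INTER_CUBIC);cv2.imwrite("pics/t3c.png",a)
```

```text
tool d (mm) [167.7  -2.1   1.1] turn about tool x (deg) -0.2 | yaw now 179.8 j6 -0.12 tilt [-0.001  0.    -1.   ]
[ 0.115  0.384  0.28  -0.    -1.469 -0.119]
```

View pics/s3c.png

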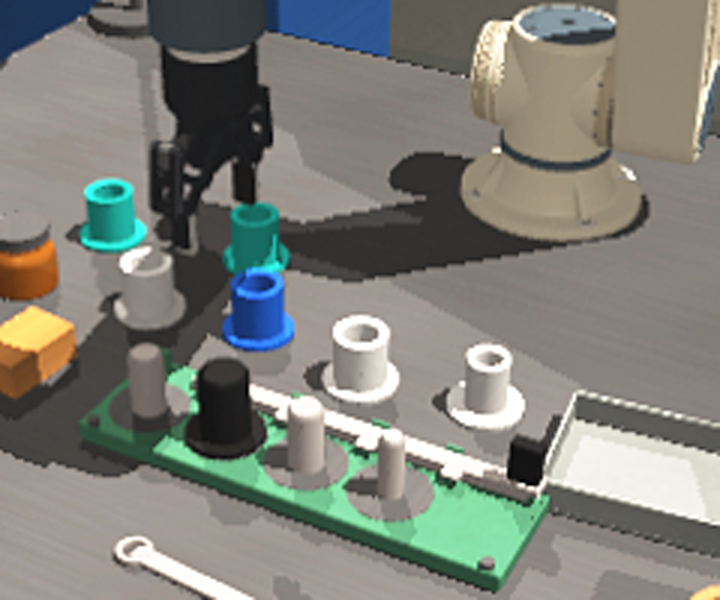

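View pics/t3c.png

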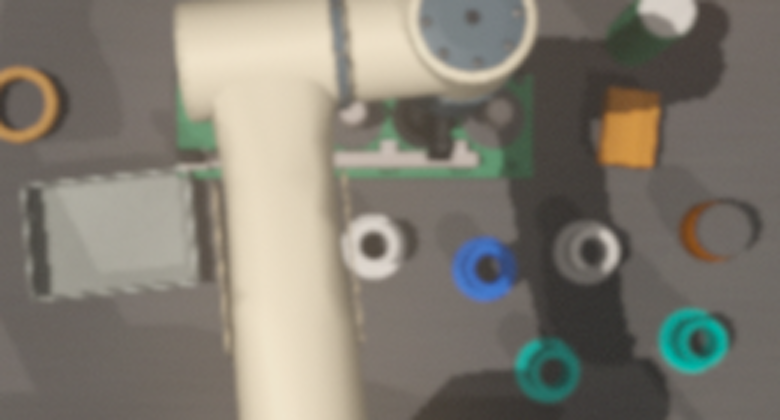

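>>> jog_arm:
  increments: "0 0.045 -0.002 0.001 0;0 0.045 0 0 0;0 0.045 0 0 0;0 0.025 0 0 0;0 0.015 0 0 0;0 0 0 0 0;0.5 0 0 0 0;0.5 0 0 0 0;0.6 0 0 0 0;0.6 0 0 0 0"

```text
time_s: 10.82
position: [0.6102, -0.0842, 0.0549]
eef_rot: [-0.501, 0.501, -0.499, -0.499]
wrist_force: [-0.1, 0.8, 6.1]
opening: 0.0484
```

>>> jog_arm:
  increments: "0.6 0 0 0 0;0.6 0 0 0 0;0.6 0 0 0 0"

```text
time_s: 11.2
position: [0.6102, -0.0842, 0.0549]
eef_rot: [-0.501, 0.501, -0.499, -0.499]
wrist_force: [-0.4, 0.8, 5.9]
opening: 0.0486
```

>>> jog_arm:
  increments: "0.6 -0.01 0 0 0;0.6 -0.02 0 0 0;0.6 -0.03 0 0 0;0.6 -0.04 0 0 0;0.6 -0.04 0 0 0;0.6 0 0 0 0"

```text
time_s: 11.95
position: [0.6109, -0.0844, 0.1977]
eef_rot: [-0.502, 0.502, -0.498, -0.498]
wrist_force: [0.7, 0.0, -2.8]
opening: 0.0484
```

Run:
```python
from h import *
print(px2w("top",237.7,228.3,.035))
# corners at rim
for u,v in ((22,155),(190,140),(205,257),(35,270)): print(px2w("top",200+u/3,160+v/3,.035).round(3))
go(.47,.29,.20,0)
print(bot.observe()["wrist_force"],bot.observe()["opening"])
shot("scene","s4.png")
im=cv2.imread("pics/s4.png");
a=cv2.resize(im[75:275,200:440],(720,600),interpolation=cv2.INTER_CUBIC);cv2.imwrite("pics/s4c.png",a)
```

```text
[0.46599301 0.28289487 0.035     ]
[0.525 0.393 0.035]
[0.544 0.193 0.035]
[0.405 0.172 0.035]
[0.388 0.373 0.035]
tool d (mm) [ -3.4 141.  374.3] turn about tool x (deg) -0.0 | yaw now 180.0 j6 -0.12 tilt [ 0.008 -0.    -1.   ]
[ 0.70630917  0.02799232 -2.77993681] 0.048381546094609124
```

View pics/s4c.png

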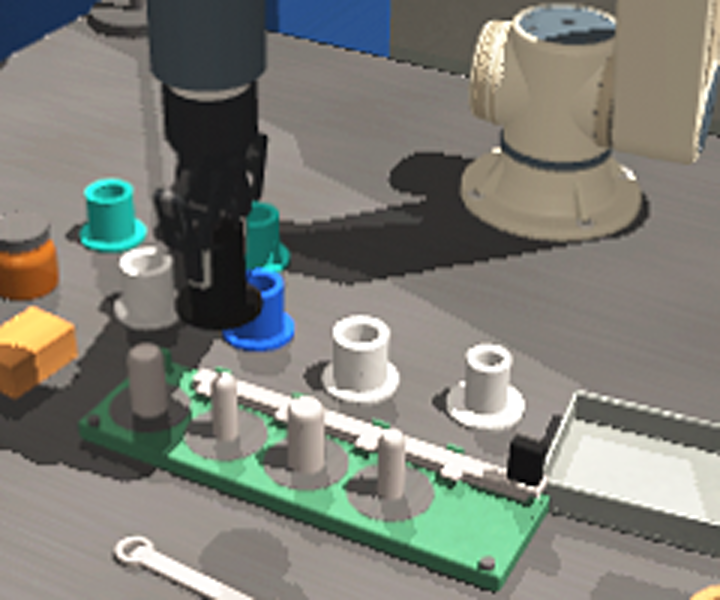

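>>> jog_arm:
  increments: "0.6 0 0.018 0.046 0;0.6 0 0.018 0.046 0;0.6 0 0.018 0.046 0;0.6 0 0.018 0.046 0;0.6 0 0.018 0.046 0;0.6 0 0.018 0.046 0;0.6 0 0.018 0.046 0;0.6 0 0.018 0.046 0;0.6 0 0 0 0;0.6 0 0 0 0"

```text
time_s: 13.25
position: [0.4646, 0.2835, 0.1922]
eef_rot: [0.499, -0.5, 0.501, 0.5]
wrist_force: [0.1, -0.2, -0.3]
opening: 0.0482
```

Run:
```python
from h import *
go(.466,.284,.043,0)
print(bot.observe()["opening"])
shot("scene","s5.png"); shot("top","t5.png")
im=cv2.imread("pics/s5.png");
a=cv2.resize(im[75:275,260:500],(720,600),interpolation=cv2.INTER_CUBIC);cv2.imwrite("pics/s5c.png",a)
```

```text
tool d (mm) [149.2  -1.6   0.7] turn about tool x (deg) 0.0 | yaw now -180.0 j6 -0.83 tilt [-0.002 -0.002 -1.   ]
0.048202799631797945
```

View pics/s5c.png

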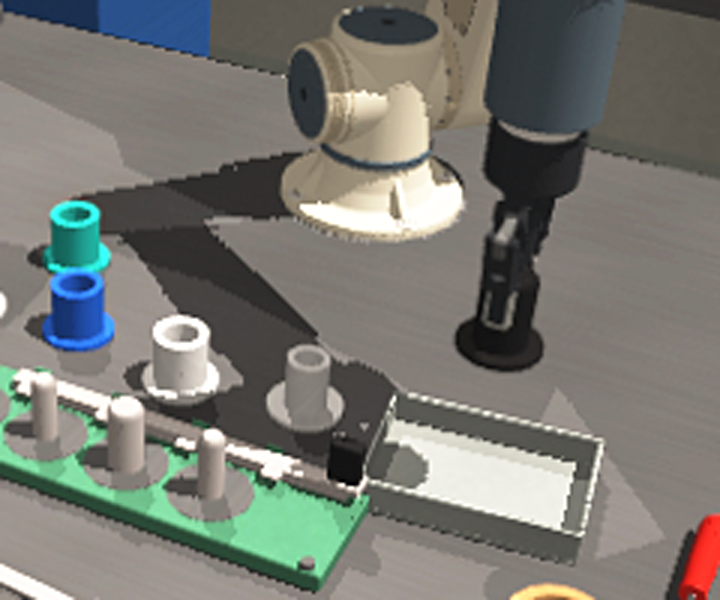

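>>> jog_arm:
  increments: "0.6 0.045 -0.0016 0 0;0.6 0.045 0 0 0;0.6 0.035 0 0 0;0.6 0.02 0 0 0;0.6 0.006 0 0 0;0.6 0 0 0 0;0.6 0 0 0 0"

```text
time_s: 14.22
position: [0.4676, 0.2843, 0.0435]
eef_rot: [0.501, -0.5, 0.499, 0.5]
wrist_force: [0.0, 0.1, -0.6]
opening: 0.0485
```

>>> jog_arm:
  increments: "0.6 0.004 0 0 0;0.6 0 0 0 0;0 0 0 0 0;0 0 0 0 0;0 0 0 0 0;0 -0.03 0 0 0;0 -0.045 0 0 0;0 -0.05 0 0 0;0 -0.05 0 0 0;0 0 0 0 0"

```text
time_s: 15.48
position: [0.4687, 0.2852, 0.218]
eef_rot: [0.503, -0.5, 0.497, 0.5]
wrist_force: [0.1, 0.6, -1.4]
opening: 0.0855
```

Run:
```python
from h import *
go(.432,.100,.20,0)
print(bot.observe()["joints"].round(2))
shot("scene","s6.png"); shot("top","t6.png")
im=cv2.imread("pics/s6.png");
a=cv2.resize(im[100:275,220:500],(800,500),interpolation=cv2.INTER_CUBIC);cv2.imwrite("pics/s6c.png",a)
im=cv2.imread("pics/t6.png");
a=cv2.resize(im[150:290,200:460],(780,420),interpolation=cv2.INTER_CUBIC);cv2.imwrite("pics/t6c.png",a)
for n in("top","scene"): print(find(n,"wide_a"),find(n,"slim_a"))
```

```text
tool d (mm) [  16.7   36.9 -185.3] turn about tool x (deg) -0.0 | yaw now 180.0 j6 -0.83 tilt [ 0.007  0.006 -1.   ]
[ 0.83  0.25  0.07  0.   -1.38 -0.83]
[(0.65, array([ 0.4538, -0.2749,  0.0231])), (0.63, array([ 0.4552, -0.0208,  0.0048])), (0.59, array([ 0.3513, -0.3984,  0.0248])), (0.56, array([ 0.4297, -0.1588,  0.0076]))] [(0.56, array([0.4372, 0.1024, 0.0059])), (0.46, array([ 0.4531, -0.2758,  0.0232]))]
[(0.95, array([ 0.362 , -0.3951,  0.0297])), (0.87, array([ 0.4434, -0.1524,  0.0346])), (0.73, array([ 0.3275, -0.2288,  0.0349])), (0.67, array([ 0.4676, -0.2749,  0.031 ])), (0.66, array([ 0.4775, -0.0163,  0.0333]))] [(0.75, array([0.4484, 0.1072, 0.0176]))]
```

View pics/s6c.png

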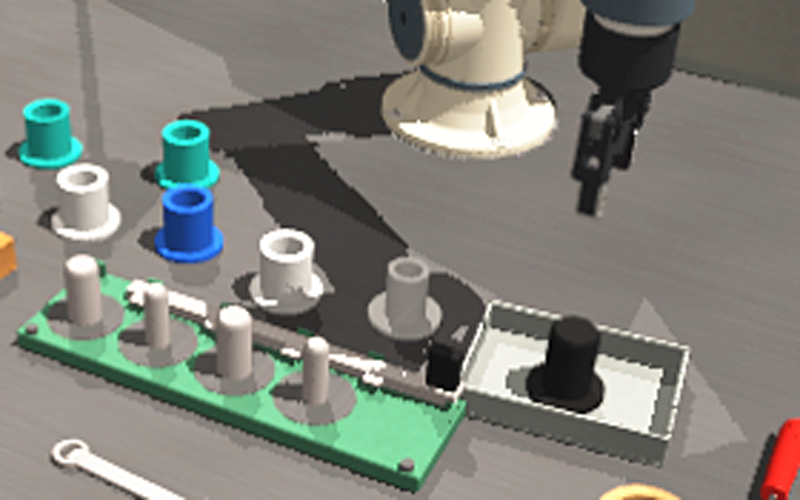

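View pics/t6c.png

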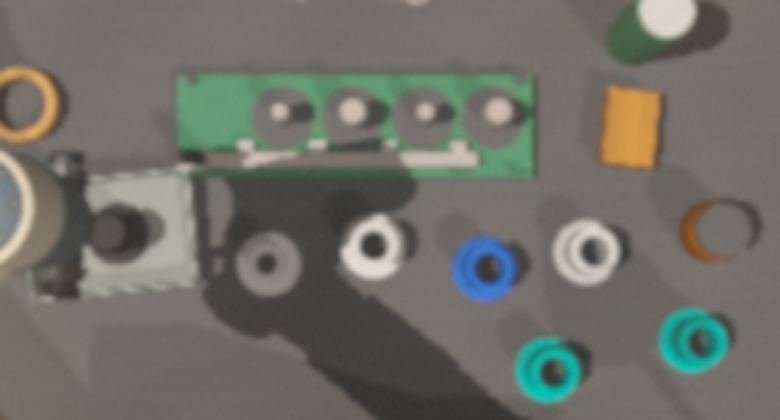

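>>> jog_arm:
  increments: "0 0 0.009 -0.046 0;0 0 0.009 -0.046 0;0 0 0.009 -0.046 0;0 0 0.01 -0.047 0;0 0 0 0 0;0 0.04 0 0 0;0 0.04 0 0 0;0 0.03 0 0 0;0 0 0 0 0;0 0 0 0 0"

```text
time_s: 17.02
position: [0.4307, 0.0994, 0.1043]
eef_rot: [-0.5, 0.5, -0.5, -0.5]
wrist_force: [1.2, 0.1, 0.9]
opening: 0.0851
```

Run:
```python
from h import *
go(.432,.100,.028,0)
shot("scene","s7.png"); shot("top","t7.png")
im=cv2.imread("pics/s7.png");
a=cv2.resize(im[100:275,220:500],(800,500),interpolation=cv2.INTER_CUBIC);cv2.imwrite("pics/s7c.png",a)
im=cv2.imread("pics/t7.png");
a=cv2.resize(im[150:290,200:460],(780,420),interpolation=cv2.INTER_CUBIC);cv2.imwrite("pics/t7c.png",a)
```

```text
tool d (mm) [76.3 -1.2  0.6] turn about tool x (deg) 0.0 | yaw now -180.0 j6 -0.58 tilt [ 0.001  0.    -1.   ]
```

View pics/s7c.png

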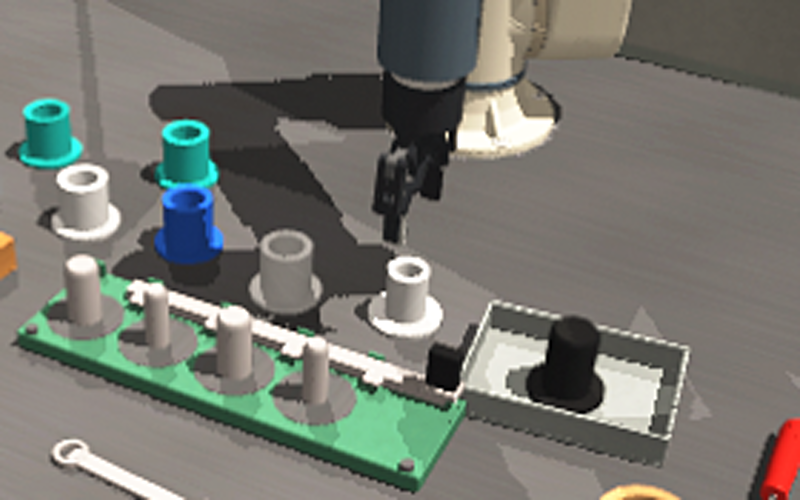

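View pics/t7c.png

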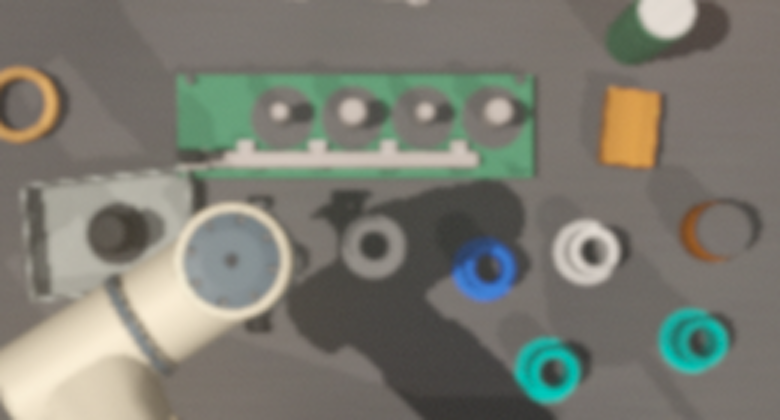

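>>> jog_arm:
  increments: "0 0.03 -0.001 0.001 0;0 0.03 0 0 0;0 0.016 0 0 0;0 0 0 0 0;0.4 0 0 0 0;0.55 0 0 0 0;0.6 0 0 0 0;0.65 0 0 0 0;0.65 0 0 0 0;0.65 0 0 0 0"

```text
time_s: 18.38
position: [0.4318, 0.1004, 0.0285]
eef_rot: [0.501, -0.5, 0.499, 0.5]
wrist_force: [-0.9, -0.3, 5.8]
opening: 0.0414
```

>>> jog_arm:
  increments: "0.65 -0.02 0 0 0;0.65 -0.04 0 0 0;0.65 -0.05 0 0 0;0.65 -0.05 0 0 0;0.65 -0.01 0 0 0;0.65 0 0 0 0"

```text
time_s: 19.12
position: [0.4304, 0.1, 0.1971]
eef_rot: [0.5, -0.5, 0.5, 0.5]
wrist_force: [-0.5, -0.5, -3.4]
opening: 0.0414
```

Run:
```python
from h import *
go(.609,.086,.20,0)
shot("scene","s8.png")
im=cv2.imread("pics/s8.png");
a=cv2.resize(im[100:275,220:500],(800,500),interpolation=cv2.INTER_CUBIC);cv2.imwrite("pics/s8c.png",a)
```

```text
tool d (mm) [  -3.  -178.6  -14. ] turn about tool x (deg) -0.0 | yaw now 180.0 j6 -0.58 tilt [-0.     0.001 -1.   ]
```

View pics/s8c.png

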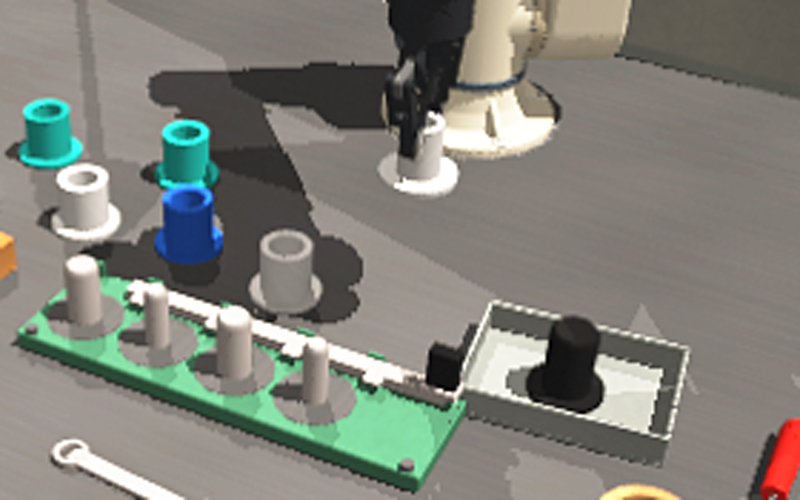

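>>> jog_arm:
  increments: "0.65 0 -0.044 -0.004 0;0.65 0 -0.045 -0.004 0;0.65 0 -0.045 -0.003 0;0.65 0 -0.045 -0.003 0;0.65 0 0 0 0;0.65 0.03 0 0 0;0.65 0.03 0 0 0;0.65 0 0 0 0;0.65 0 0 0 0"

```text
time_s: 20.3
position: [0.6099, 0.0858, 0.138]
eef_rot: [-0.5, 0.5, -0.5, -0.5]
wrist_force: [-0.3, -0.9, -1.2]
opening: 0.0414
```

Run:
```python
from h import *
go(.609,.086,.13,0)
o=bot.observe()["position"]
im=shot("scene","s9.png")
s=6;o0=(280,140); c=cv2.resize(im[140:240,280:410],None,fx=s,fy=s,interpolation=cv2.INTER_CUBIC)
def circ(cen,rad,z,col):
    a=np.linspace(0,6.283,60); X=np.c_[cen[0]+rad*np.cos(a),cen[1]+rad*np.sin(a),0*a+z]
    cv2.polylines(c,[(((w2px("scene",X)-o0+.5)*s-.5)).round().astype(int)],True,col,1)
circ(o,.038,o[2]-.0285,(0,255,0)); circ(o,.021,o[2]+.0315,(0,255,0))
circ((.609,.086),.012,.079,(0,0,255)); circ((.609,.086),.038,.02,(0,0,255))
cv2.imwrite("pics/s9c.png",c)
im=shot("top","t9.png");cv2.imwrite("pics/t9c.png",cv2.resize(im[150:290,200:460],(780,420),interpolation=cv2.INTER_CUBIC))
```

```text
tool d (mm) [8.  0.9 0.2] turn about tool x (deg) 0.0 | yaw now -180.0 j6 -0.39 tilt [ 0.001 -0.    -1.   ]
```

View pics/s9c.png

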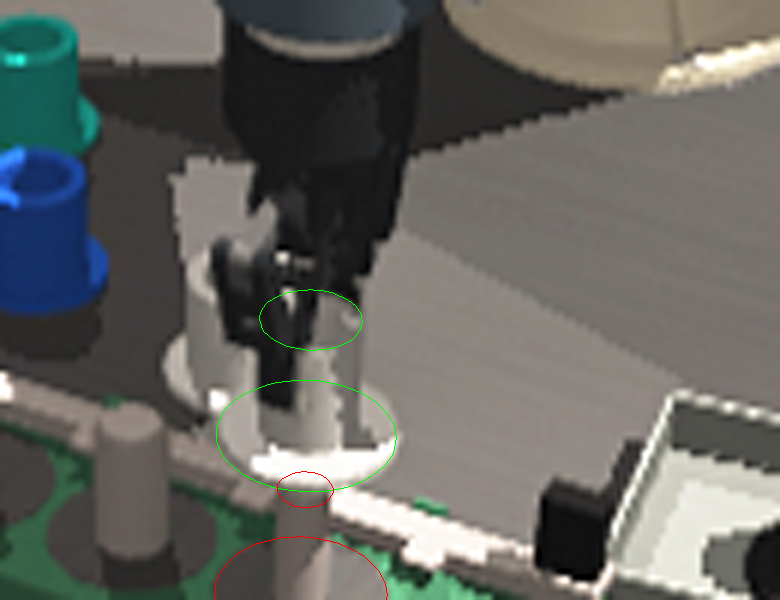

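View pics/t9c.png

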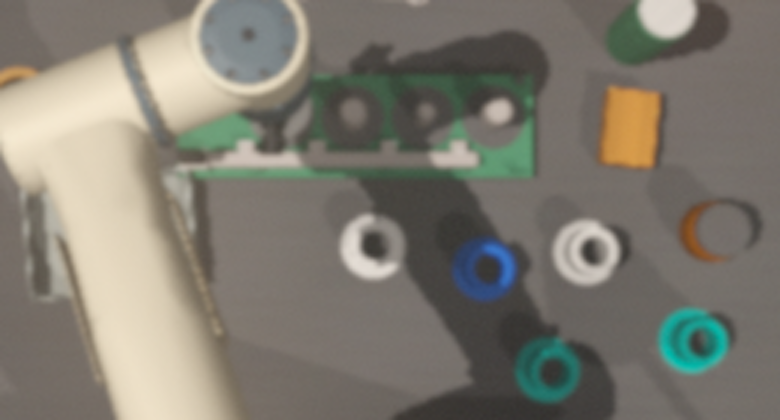

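>>> jog_arm:
  increments: "0.65 0.01 0 0 0;0.65 0.01 0 0 0;0.65 0.01 0 0 0;0.65 0 0 0 0;0.65 0 0 0 0"

```text
time_s: 21.02
position: [0.61, 0.0858, 0.1074]
eef_rot: [-0.5, 0.5, -0.5, -0.5]
wrist_force: [0.1, 0.4, -3.1]
opening: 0.0412
```

>>> jog_arm:
  increments: "0.65 0.01 0 0 0;0.65 0.01 0 0 0;0.65 0 0 0 0;0.65 0 0 0 0"

```text
time_s: 21.52
position: [0.61, 0.0858, 0.0873]
eef_rot: [-0.5, 0.5, -0.5, -0.5]
wrist_force: [0.4, -0.8, -2.7]
opening: 0.041
```

No contact force: the sleeve is on the axle. Continuing down.

>>> jog_arm:
  increments: "0.65 0.01 0 0 0;0.65 0.01 0 0 0;0.65 0.01 0 0 0;0.65 0.006 0 0 0;0.65 0 0 0 0;0.65 0 0 0 0"

```text
time_s: 22.28
position: [0.6101, 0.0859, 0.0516]
eef_rot: [0.5, -0.5, 0.5, 0.5]
wrist_force: [0.5, 0.3, -3.2]
opening: 0.0415
```

>>> jog_arm:
  increments: "0.65 0.003 0 0 0;0.65 0 0 0 0;0.4 0 0 0 0;0 0 0 0 0;0 0 0 0 0;0 0 0 0 0;0 -0.04 0 0 0;0 -0.05 0 0 0;0 -0.05 0 0 0;0 -0.04 0 0 0"

```text
time_s: 23.52
position: [0.61, 0.0858, 0.2308]
eef_rot: [0.501, -0.5, 0.499, 0.5]
wrist_force: [1.4, -0.7, -0.0]
opening: 0.0851
```

```bash
cat >> h.py <<'E'
def crop(cam,fn,x0,y0,x1,y1,s,circs=()):
    im=shot(cam,fn); c=cv2.resize(im[y0:y1,x0:x1],None,fx=s,fy=s,interpolation=cv2.INTER_CUBIC)
    for (cx,cy),rad,z,col in circs:
        a=np.linspace(0,6.283,60); X=np.c_[cx+rad*np.cos(a),cy+rad*np.sin(a),0*a+z]
        cv2.polylines(c,[(((w2px(cam,X)-(x0,y0)+.5)*s-.5)).round().astype(int)],True,col,1)
    cv2.imwrite("pics/"+fn.replace(".png","c.png"),c)
E
python3 - <<'E'
from h import *
go(.454,-.025,.20,0)
G=(0,255,0)
crop("scene","s10.png",200,125,400,275,4,[((.610,.0857),.021,.08,G)])
crop("top","t10.png",200,150,460,290,3)
E
```

```text
tool d (mm) [  30.5  156.1 -110.8] turn about tool x (deg) -0.0 | yaw now 180.0 j6 -0.39 tilt [ 0.002  0.    -1.   ]
```

View pics/s10c.png

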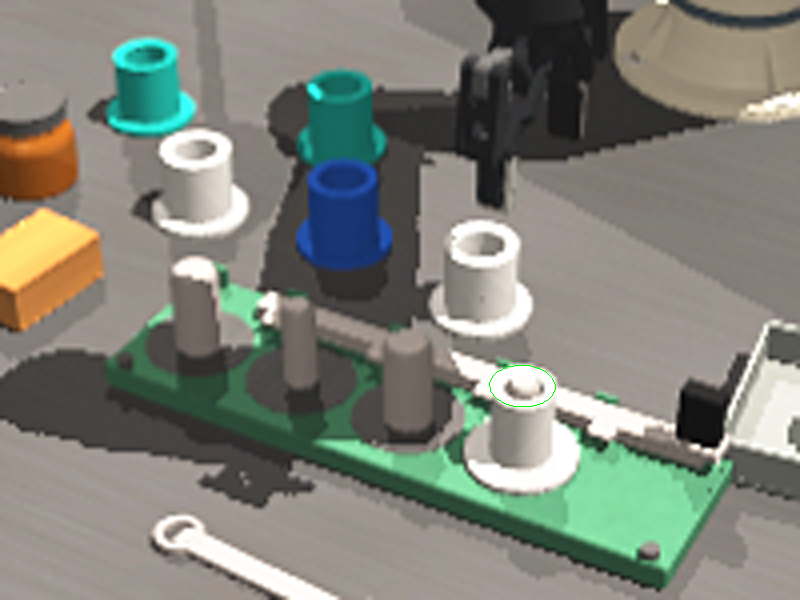

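View pics/t10c.png

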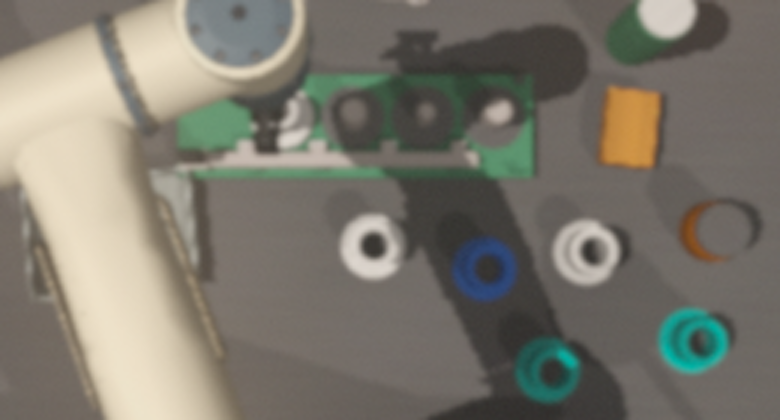

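>>> jog_arm:
  increments: "0 0 0.039 -0.028 0;0 0 0.039 -0.028 0;0 0 0.039 -0.028 0;0 0 0.039 -0.027 0;0 0 0 0 0;0 0.045 0 0 0;0 0.045 0 0 0;0 0.035 0 0 0;0 0 0 0 0;0 0 0 0 0"

```text
time_s: 24.88
position: [0.4551, -0.0249, 0.1046]
eef_rot: [-0.5, 0.501, -0.499, -0.5]
wrist_force: [-0.2, 0.4, 0.7]
opening: 0.0854
```

Run:
```python
from h import *
go(.4544,-.0253,.028,0)
G=(0,255,0)
crop("scene","s11.png",200,125,400,275,4,[((.4544,-.0253),.027,.06,G),((.4544,-.0253),.038,.006,G),((.4512,-.281),.027,.06,G)])
```

```text
tool d (mm) [76.6  0.9 -0.4] turn about tool x (deg) 0.0 | yaw now -180.0 j6 -0.29 tilt [ 0.002 -0.    -1.   ]
```

View pics/s11c.png

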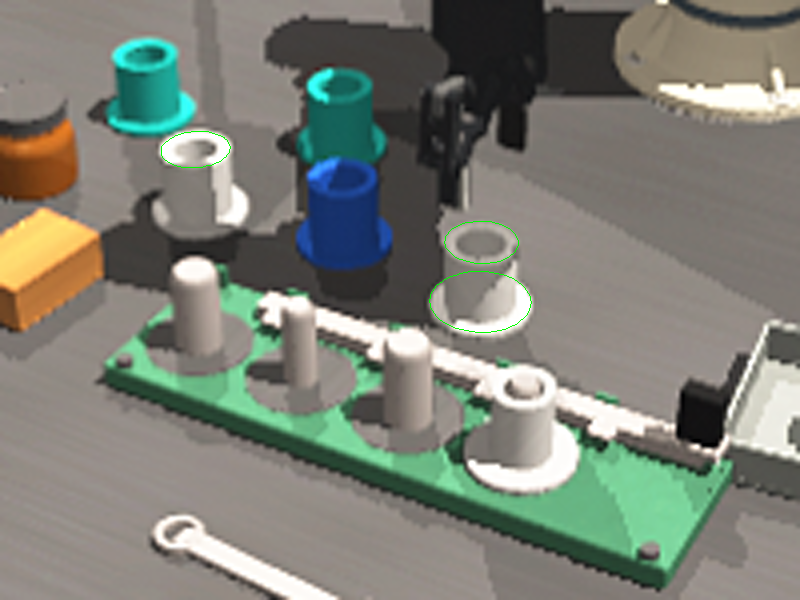

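>>> jog_arm:
  increments: "0 0.03 0 0 0;0 0.03 0 0 0;0 0.016 0 0 0;0 0 0 0 0;0.3 0 0 0 0;0.45 0 0 0 0;0.5 0 0 0 0;0.55 0 0 0 0;0.55 0 0 0 0;0.55 0 0 0 0"

```text
time_s: 26.18
position: [0.4551, -0.0248, 0.0289]
eef_rot: [0.501, -0.501, 0.499, 0.499]
wrist_force: [-0.3, 0.7, 5.7]
opening: 0.0538
```

>>> jog_arm:
  increments: "0.55 -0.02 0 0 0;0.55 -0.04 0 0 0;0.55 -0.05 0 0 0;0.55 -0.05 0 0 0;0.55 -0.01 0 0 0;0.55 0 0 0 0"

```text
time_s: 26.92
position: [0.4537, -0.0249, 0.1974]
eef_rot: [0.501, -0.5, 0.5, 0.5]
wrist_force: [-0.0, -0.3, -2.6]
opening: 0.0537
```

Run:
```python
from h import *
go(.610,.001,.13,0)
p=bot.observe()["position"]; G=(0,255,0)
crop("scene","s12.png",200,75,400,225,4,[(p[:2],.038,p[2]-.0285,G),((.4512,-.281),.027,.06,G)])
```

```text
tool d (mm) [  67.6 -156.3   25.9] turn about tool x (deg) -0.0 | yaw now 180.0 j6 -0.29 tilt [ 0.001  0.001 -1.   ]
```

View pics/s12c.png

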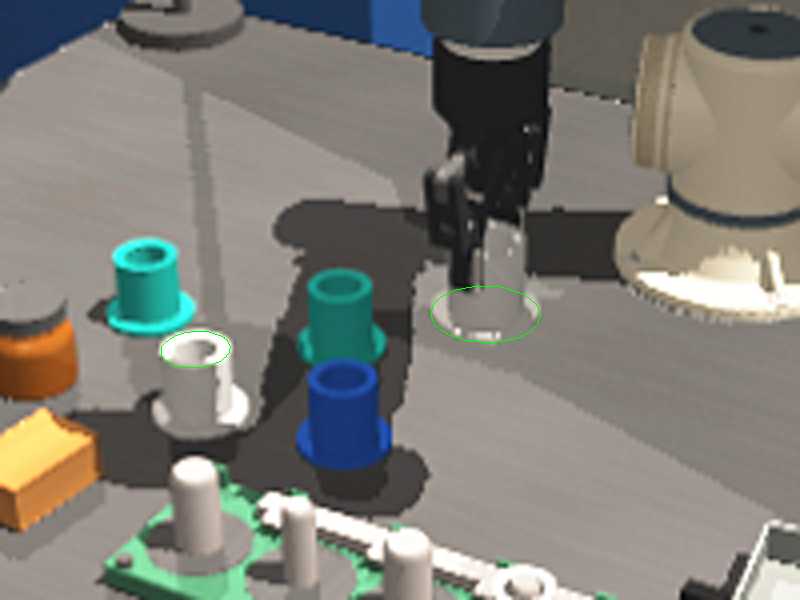

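>>> jog_arm:
  increments: "0.55 0 -0.039 0.006 0;0.55 0 -0.039 0.006 0;0.55 0 -0.039 0.007 0;0.55 0 -0.039 0.007 0;0.55 0 0 0 0;0.55 0.03 0 0 0;0.55 0.03 0 0 0;0.55 0 0 0 0;0.55 0 0 0 0;0.55 0 0 0 0"

```text
time_s: 28.22
position: [0.6105, 0.0009, 0.1389]
eef_rot: [0.501, -0.501, 0.499, 0.499]
wrist_force: [-0.2, 0.9, -1.5]
opening: 0.0535
```

Run:
```python
from h import *
go(.610,.0008,.049,0)
p=bot.observe()["position"]; G=(0,255,0)
crop("scene","s13.png",220,125,400,250,4,[(p[:2],.038,p[2]-.0285,G),((.61,.0008),.017,.079,(0,0,255)),((.4512,-.281),.027,.06,G)])
```

```text
tool d (mm) [89.9  0.7 -0.1] turn about tool x (deg) -0.0 | yaw now 180.0 j6 -0.26 tilt [ 0.003  0.    -1.   ]
```

View pics/s13c.png

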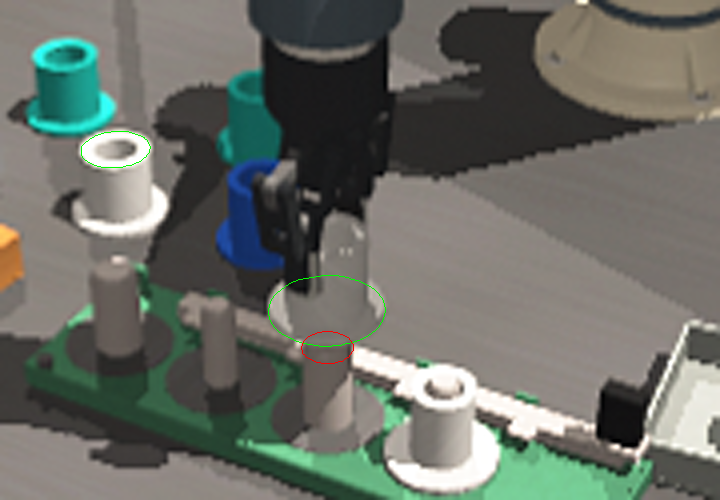

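>>> jog_arm:
  increments: "0.55 0.01 0 0 0;0.55 0.01 0 0 0;0.55 0.01 0 0 0;0.55 0 0 0 0;0.55 0 0 0 0"

```text
time_s: 28.9
position: [0.6099, 0.0008, 0.1074]
eef_rot: [0.5, -0.5, 0.5, 0.5]
wrist_force: [0.9, 0.7, -2.6]
opening: 0.0537
```

>>> jog_arm:
  increments: "0.55 0.01 0 0 0;0.55 0.01 0 0 0;0.55 0 0 0 0;0.55 0 0 0 0"

```text
time_s: 29.4
position: [0.6098, 0.0008, 0.0873]
eef_rot: [0.5, -0.5, 0.5, 0.5]
wrist_force: [0.7, 0.3, -1.8]
opening: 0.0536
```

>>> jog_arm:
  increments: "0.55 0.01 0 0 0;0.55 0.01 0 0 0;0.55 0.01 0 0 0;0.55 0.006 0 0 0;0.55 0.002 0 0 0;0.55 0 0 0 0"

```text
time_s: 30.15
position: [0.61, 0.0009, 0.0495]
eef_rot: [0.5, -0.5, 0.5, 0.5]
wrist_force: [0.1, -0.4, -2.3]
opening: 0.0539
```

>>> jog_arm:
  increments: "0.3 0 0 0 0;0 0 0 0 0;0 0 0 0 0;0 0 0 0 0;0 -0.04 0 0 0;0 -0.05 0 0 0;0 -0.05 0 0 0;0 -0.04 0 0 0;0 0 0 0 0"

```text
time_s: 31.28
position: [0.6116, 0.0009, 0.2336]
eef_rot: [0.502, -0.502, 0.498, 0.498]
wrist_force: [0.3, -0.4, -0.5]
opening: 0.0852
```

Run:
```python
from h import *
go(.4512,-.281,.21,0); print(bot.observe()["joints"].round(2))
G=(0,255,0)
crop("scene","s14.png",200,125,400,275,4,[((.610,.0008),.027,.08,G),((.4512,-.281),.027,.06,G)])
crop("top","t14.png",200,140,460,290,3,[((.4512,-.281),.027,.06,G),((.4512,-.281),.038,.006,G)])
```

```text
tool d (mm) [  22.1  160.5 -281.9] turn about tool x (deg) -0.0 | yaw now 180.0 j6 -0.26 tilt [ 0.008  0.001 -1.   ]
[ 0.26  0.37  0.28  0.   -1.47 -0.26]
```

View pics/s14c.png

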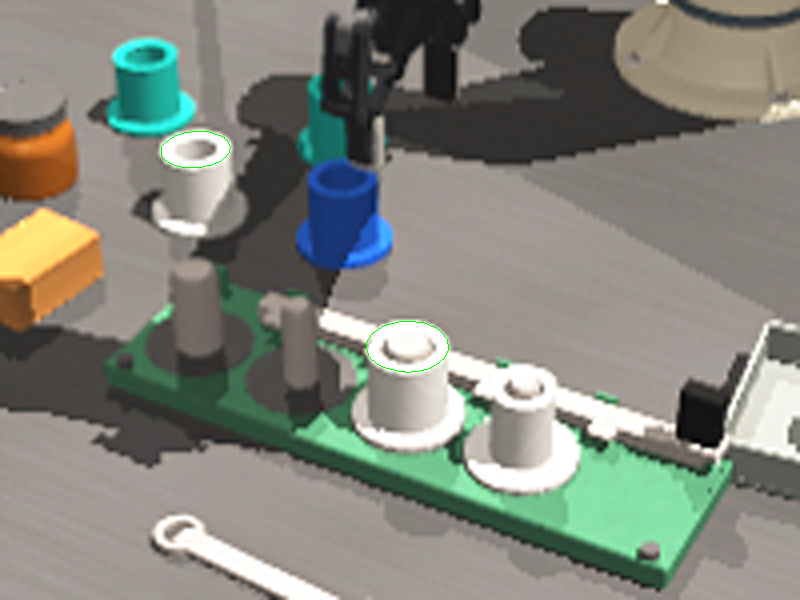

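View pics/t14c.png

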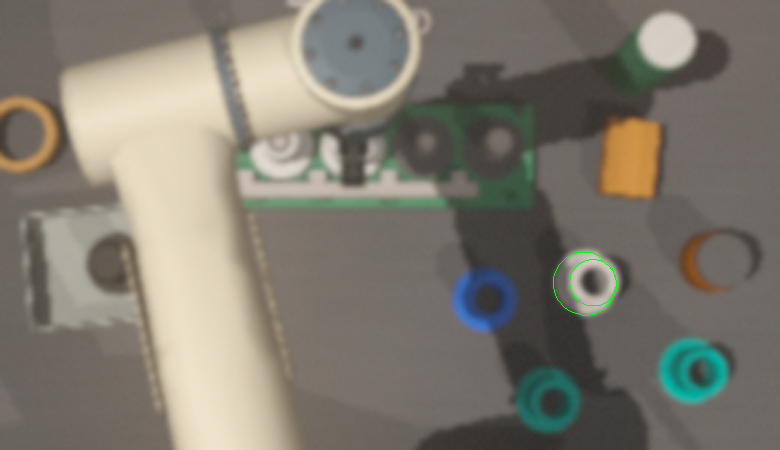

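Run:
```python
from h import *
print("can top",px2w("top",422.3,153.3,.19)); print(px2w("top",440,226,.075))
```

```text
can top [ 0.71090578 -0.34125924  0.19      ]
[ 0.4789692  -0.42705993  0.075     ]
```

>>> jog_arm:
  increments: "0 0 0.027 -0.047 0;0 0 0.027 -0.047 0;0 0 0.027 -0.047 0;0 0 0.027 -0.047 0;0 0 0.027 -0.047 0;0 0 0.026 -0.047 0;0 0.045 0 0 0;0 0.045 0 0 0;0 0.035 0 0 0;0 0 0 0 0"

```text
time_s: 32.62
position: [0.4459, -0.2801, 0.1007]
eef_rot: [0.499, -0.497, 0.501, 0.503]
wrist_force: [-0.2, 0.3, -0.3]
opening: 0.0854
```

Run:
```python
from h import *
go(.4512,-.281,.028,0); print(bot.observe()["joints"].round(2))
G=(0,255,0)
crop("scene","s15.png",200,125,400,275,4,[((.4512,-.281),.038,.006,G),((.4512,-.281),.027,.06,G)])
crop("top","t15.png",200,140,460,290,3,[((.4512,-.281),.027,.06,G),((.4512,-.281),.038,.006,G)])
```

```text
tool d (mm) [72.7 -5.9 -1.1] turn about tool x (deg) -0.0 | yaw now 180.0 j6 0.26 tilt [-0.008  0.003 -1.   ]
[-0.26  0.29 -0.18 -0.   -1.1   0.26]
```

View pics/s15c.png

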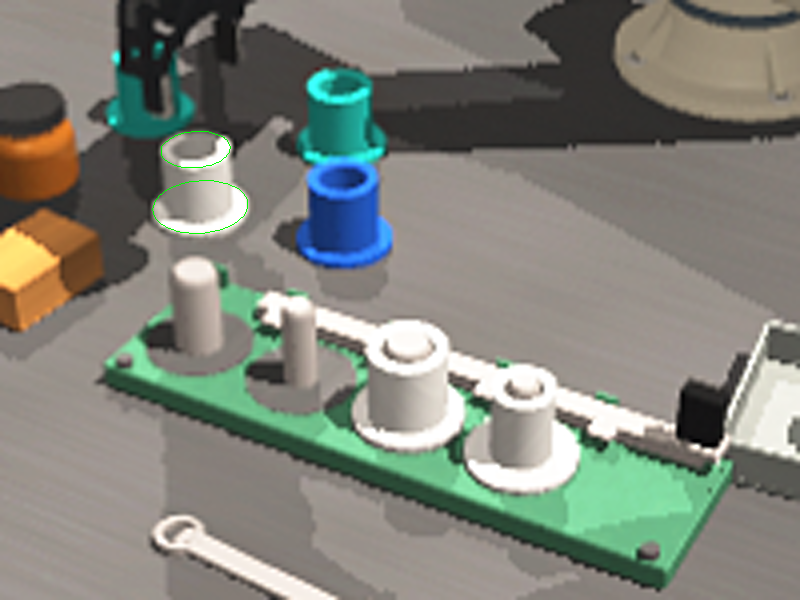

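View pics/t15c.png

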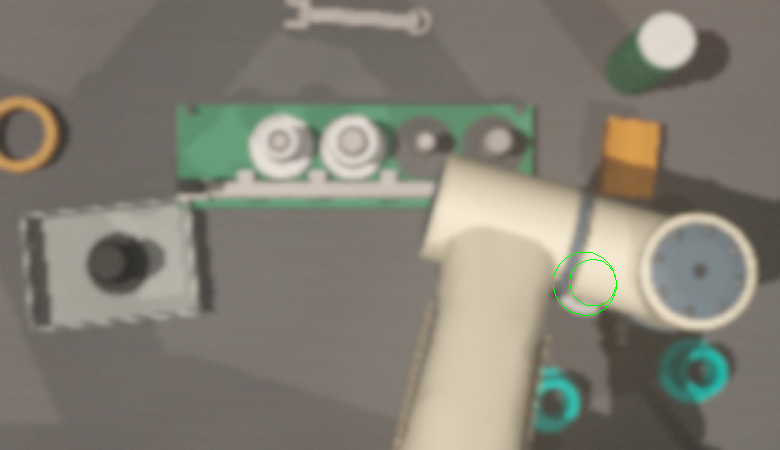

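>>> jog_arm:
  increments: "0 0 -0.002 0 0;0 0 0 0 0;0 0 0 0 0"

```text
time_s: 33.1
position: [0.4511, -0.2811, 0.1049]
eef_rot: [-0.5, 0.5, -0.5, -0.5]
wrist_force: [-0.1, 0.3, 0.4]
opening: 0.0852
```

Run:
```python
from h import *
go(.4512,-.281,.028,0); p=bot.observe()["position"]; print(bot.observe()["joints"].round(2))
G=(0,255,0)
crop("scene","s16.png",200,110,330,200,6,[((.4512,-.281),.038,.006,G),((.4512,-.281),.027,.06,G),(p[:2],.002,p[2],(0,0,255)),(p[:2]+[.043,0],.002,p[2]+.013,(0,0,255)),(p[:2]-[.043,0],.002,p[2]+.013,(0,0,255))])
```

```text
tool d (mm) [76.9  0.   0.2] turn about tool x (deg) -0.0 | yaw now 180.0 j6 0.26 tilt [ 0.001 -0.    -1.   ]
[-0.26  0.29 -0.17  0.   -1.1   0.26]
```

View pics/s16c.png

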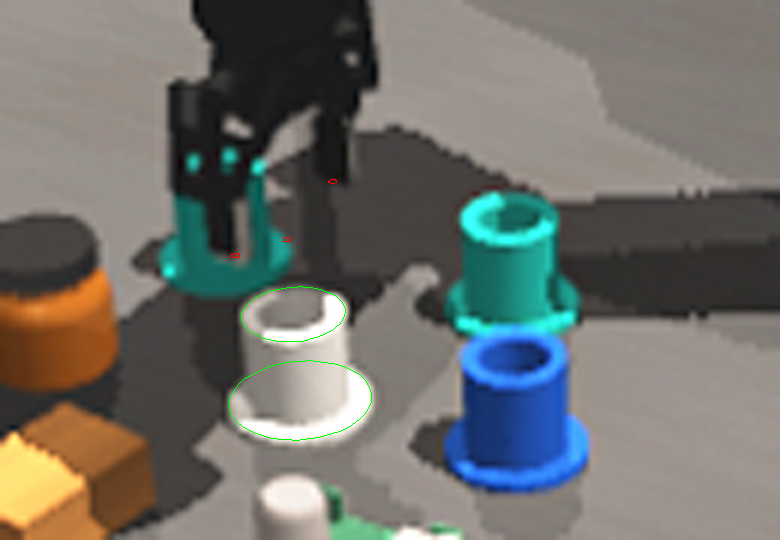

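>>> jog_arm:
  increments: "0 0.03 0 0 0;0 0.03 0 0 0;0 0.016 0 0 0;0 0 0 0 0;0.3 0 0 0 0;0.45 0 0 0 0;0.5 0 0 0 0;0.55 0 0 0 0;0.55 0 0 0 0;0.55 0 0 0 0"

```text
time_s: 34.4
position: [0.4516, -0.2815, 0.0296]
eef_rot: [-0.5, 0.501, -0.5, -0.499]
wrist_force: [-0.0, 1.7, 6.8]
opening: 0.0534
```

>>> jog_arm:
  increments: "0.55 -0.02 0 0 0;0.55 -0.04 0 0 0;0.55 -0.05 0 0 0;0.55 -0.05 0 0 0;0.55 -0.01 0 0 0;0.55 0 0 0 0;0.55 0 0 0 0"

```text
time_s: 35.28
position: [0.4497, -0.2805, 0.1962]
eef_rot: [0.5, -0.499, 0.501, 0.501]
wrist_force: [-1.1, -0.1, -2.7]
opening: 0.0528
```

Run:
```python
from h import *
go(.610,-.1690,.20,0); p=bot.observe()["position"]; print(bot.observe()["joints"].round(2))
G=(0,255,0)
crop("scene","s17.png",200,75,330,175,6,[(p[:2],.038,p[2]-.0285,G)])
crop("top","t17.png",200,140,460,290,3)
```

```text
tool d (mm) [  -4.2 -160.2  111.6] turn about tool x (deg) -0.0 | yaw now 180.0 j6 0.26 tilt [-0.003  0.002 -1.   ]
[-0.26  0.23 -0.01 -0.   -1.33  0.26]
```

View pics/s17c.png

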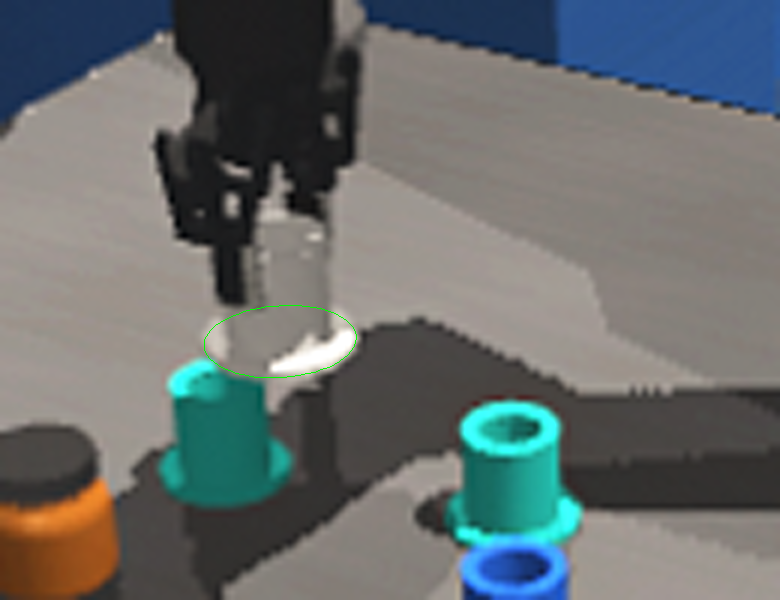

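>>> jog_arm:
  increments: "0.55 0 -0.04 0.028 0;0.55 0 -0.04 0.028 0;0.55 0 -0.04 0.028 0;0.55 0 -0.04 0.028 0;0.55 0 0 0 0;0.55 0.03 0 0 0;0.55 0.03 0 0 0;0.55 0 0 0 0;0.55 0 0 0 0;0.55 0 0 0 0"

```text
time_s: 36.62
position: [0.6115, -0.1695, 0.14]
eef_rot: [-0.501, 0.501, -0.5, -0.499]
wrist_force: [-0.4, -0.3, -1.7]
opening: 0.053
```

Run:
```python
from h import *
go(.610,-.1690,.049,0)
p=bot.observe()["position"]; G=(0,255,0)
crop("scene","s18.png",200,125,330,225,6,[(p[:2],.038,p[2]-.029,G),((.61,-.169),.017,.079,(0,0,255))])
```

```text
tool d (mm) [91.   1.8  0.5] turn about tool x (deg) -0.0 | yaw now 180.0 j6 0.02 tilt [ 0.003 -0.001 -1.   ]
```

View pics/s18c.png

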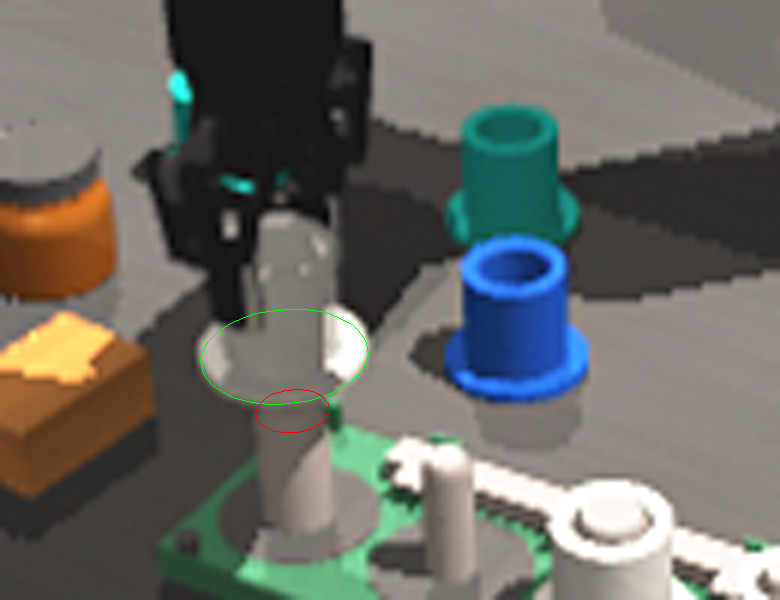

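>>> jog_arm:
  increments: "0.55 0.01 0 0 0;0.55 0.005 0 0 0;0.55 0 0 0 0;0.55 0 0 0 0"

```text
time_s: 37.17
position: [0.6108, -0.1692, 0.1234]
eef_rot: [0.5, -0.5, 0.5, 0.5]
wrist_force: [-0.2, 0.6, -2.2]
opening: 0.0532
```

Run:
```python
from h import *
go(.610,-.1690,.049,0)
p=bot.observe()["position"]; G=(0,255,0)
crop("scene","s19.png",200,125,330,225,6,[(p[:2],.038,p[2]-.029,G),((.61,-.169),.017,.079,(0,0,255))])
```

```text
tool d (mm) [74.4  0.9  0.2] turn about tool x (deg) -0.0 | yaw now 180.0 j6 0.02 tilt [ 0. -0. -1.]
```

View pics/s19c.png

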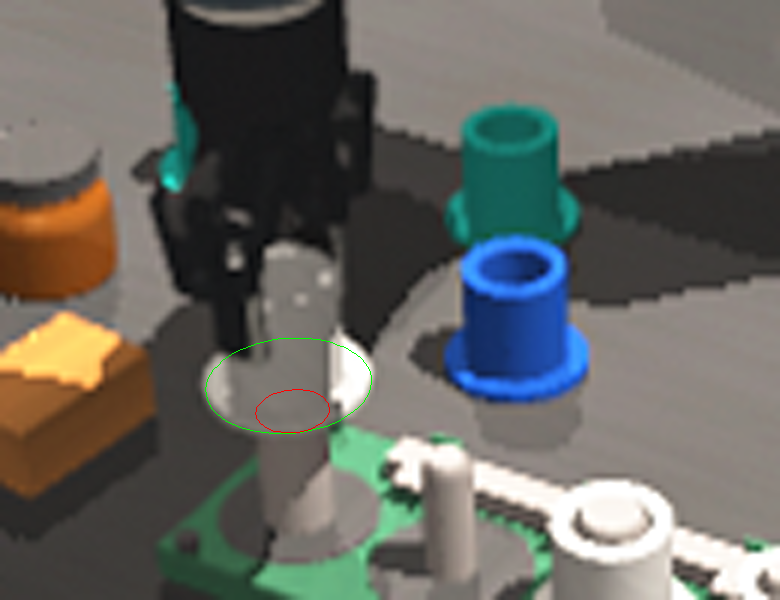

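Aligned within about 1 mm. Lower in force-checked steps.

>>> jog_arm:
  increments: "0.55 0.008 0.001 0 0;0.55 0.008 0 0 0;0.55 0 0 0 0;0.55 0 0 0 0"

```text
time_s: 37.72
position: [0.6102, -0.1688, 0.1072]
eef_rot: [0.5, -0.5, 0.5, 0.5]
wrist_force: [2.6, 1.5, -3.5]
opening: 0.0531
```

>>> jog_arm:
  increments: "0.55 0.01 0 0 0;0.55 0.01 0 0 0;0.55 0 0 0 0;0.55 0 0 0 0"

```text
time_s: 38.22
position: [0.6103, -0.1688, 0.0862]
eef_rot: [0.5, -0.5, 0.5, 0.5]
wrist_force: [6.0, 1.3, -5.7]
opening: 0.0534
```

>>> jog_arm:
  increments: "0.55 0.01 -0.001 0 0;0.55 0.01 0 0 0;0.55 0.01 0 0 0;0.55 0.004 0 0 0;0.55 0.003 0 0 0;0.55 0 0 0 0"

```text
time_s: 38.98
position: [0.6106, -0.169, 0.0499]
eef_rot: [0.5, -0.5, 0.5, 0.5]
wrist_force: [2.7, 2.3, -4.8]
opening: 0.0531
```

>>> jog_arm:
  increments: "0.55 0.001 0 0 0;0.3 0 0 0 0;0 0 0 0 0;0 0 0 0 0;0 0 0 0 0;0 -0.04 0 0 0;0 -0.05 0 0 0;0 -0.05 0 0 0;0 -0.05 0 0 0;0 0 0 0 0"

```text
time_s: 40.22
position: [0.6127, -0.1699, 0.2447]
eef_rot: [-0.502, 0.503, -0.498, -0.497]
wrist_force: [0.6, 0.3, -0.4]
opening: 0.0852
```

Run:
```python
from h import *
go(.557,.1905,.23,90); print(bot.observe()["joints"].round(2))
G=(0,255,0)
crop("scene","s20.png",200,125,400,275,4,[((.610,.0008),.027,.08,G),((.61,-.169),.027,.08,G),((.61,.0857),.021,.08,G)])
crop("top","t20.png",200,140,460,290,3)
```

```text
tool d (mm) [ 13.5  55.9 360.4] turn about tool x (deg) 90.0 | yaw now 180.0 j6 0.02 tilt [ 0.01  -0.002 -1.   ]
[-0.02  0.42  0.38  0.   -1.52  0.02]
```

View pics/s20c.png

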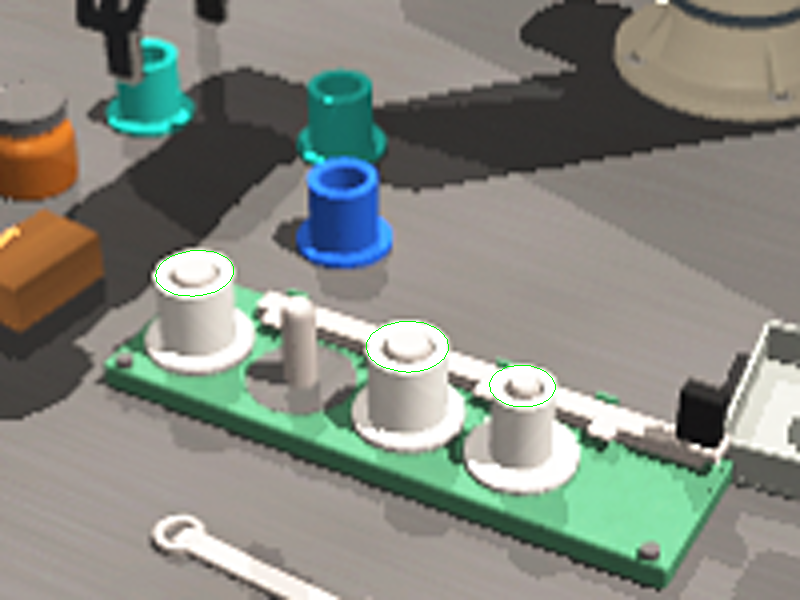

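View pics/t20c.png

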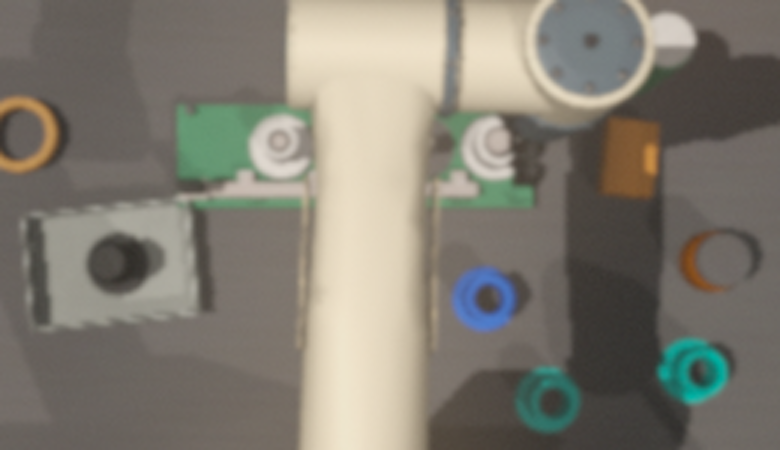

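View pics/t20.png

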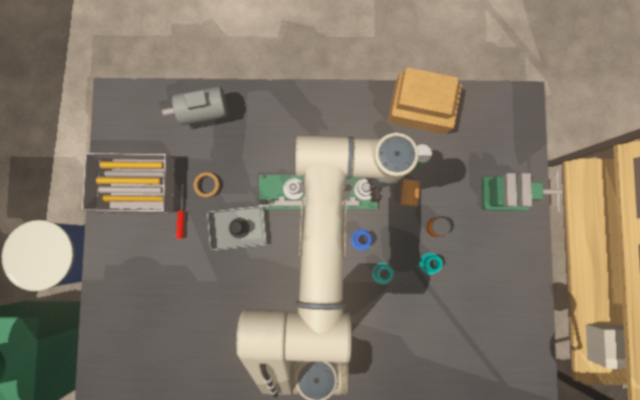

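View pics/s20.png

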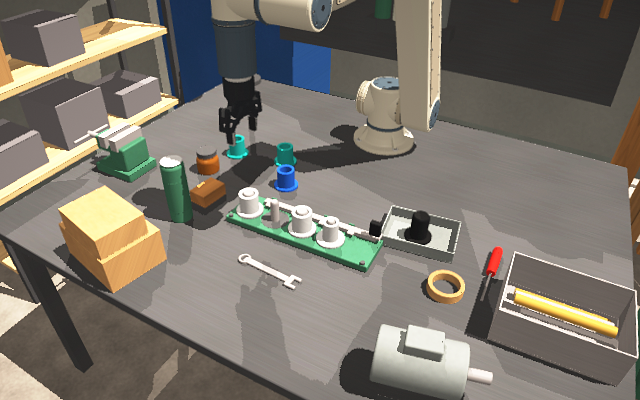

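View pics/t7.png

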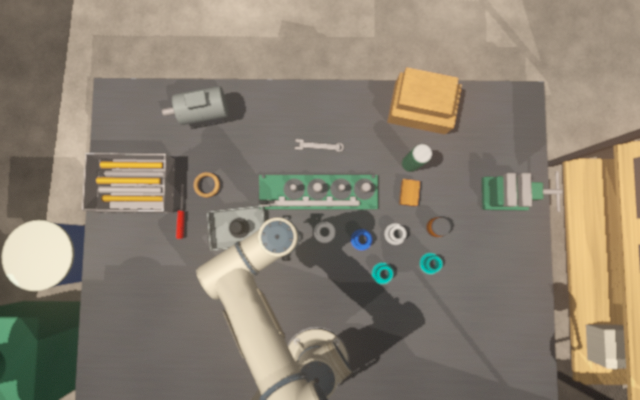

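>>> jog_arm:
  increments: "0 0 0.007 0.045 0;0 0 0.007 0.045 0;0 0 0.007 0.045 0;0 0 0.007 0.045 0;0 0 0.007 0.045 0;0 0 0.007 0.045 0;0 0 0.007 0.045 0;0 0 0.007 0.045 0;0 0 0 0 0;0 0 0 0 10"

```text
time_s: 41.58
position: [0.5542, 0.1908, 0.2377]
eef_rot: [0.541, -0.454, 0.543, 0.454]
wrist_force: [-0.4, -1.1, -0.2]
opening: 0.0852
```

>>> jog_arm:
  increments: "0 0 0 0 10;0 0 0 0 10;0 0 0 0 10;0 0 0 0 10;0 0 0 0 10;0 0 0 0 10;0 0 0 0 10;0 0 0 0 10;0 0 0 0 0;0 0 0 0 0"

```text
time_s: 42.82
position: [0.5547, 0.1903, 0.2386]
eef_rot: [0.707, -0.001, 0.708, 0.001]
wrist_force: [-0.6, 0.4, 0.0]
opening: 0.0853
```

Run:
```python
from h import *
go(.558,.1905,.0495,90); print(bot.observe()["joints"].round(2))
```

```text
tool d (mm) [189.1   0.3   3.5] turn about tool x (deg) 0.1 | yaw now 90.1 j6 -2.17 tilt [-0.001 -0.001 -1.   ]
[ 0.6   0.33  0.23 -0.   -1.47 -2.17]
```

>>> jog_arm:
  increments: "0 0.045 0 0.003 0;0 0.045 0 0 0;0 0.045 0 0 0;0 0.035 0 0 0;0 0.018 0 0 0;0 0 0 0 0;0.4 0 0 0 0;0.6 0 0 0 0;0.75 0 0 0 0;0.75 0 0 0 0"

```text
time_s: 44.08
position: [0.5582, 0.1905, 0.0523]
eef_rot: [0.707, -0.0, 0.707, -0.0]
wrist_force: [-1.4, -2.4, 4.7]
opening: 0.029
```

>>> jog_arm:
  increments: "0.75 0 0 0 0;0.75 0 0 0 0"

```text
time_s: 44.32
position: [0.5582, 0.1904, 0.0523]
eef_rot: [0.707, -0.0, 0.707, -0.0]
wrist_force: [-1.0, -3.0, 5.6]
opening: 0.0294
```

>>> jog_arm:
  increments: "0.75 0 -0.008 0 0;0.75 0 -0.008 0 0;0.75 0 -0.008 0 0;0.75 0 0 0 0;0.75 0 0 0 0"

```text
time_s: 44.95
position: [0.5584, 0.167, 0.0523]
eef_rot: [0.708, -0.0, 0.707, 0.0]
wrist_force: [-1.4, -1.6, 6.2]
opening: 0.0299
```

>>> jog_arm:
  increments: "0.75 0 -0.008 0 0;0.75 0 -0.008 0 0;0.75 0 -0.002 0 0;0.75 0 0 0 0;0.75 0 0 0 0"

```text
time_s: 45.58
position: [0.5586, 0.1494, 0.0523]
eef_rot: [0.708, 0.0, 0.706, 0.0]
wrist_force: [-0.8, 0.0, 6.0]
opening: 0.0293
```

>>> jog_arm:
  increments: "0.75 0 -0.001 0 0;0.75 0 -0.001 0 0;0.75 0 0 0 0;0.75 0 0 0 0"

```text
time_s: 46.08
position: [0.5586, 0.1479, 0.0523]
eef_rot: [0.708, 0.0, 0.706, 0.001]
wrist_force: [-0.9, 2.5, 6.1]
opening: 0.0292
```

>>> jog_arm:
  increments: "0.75 0 -0.001 0 0;0.75 0 -0.001 0 0;0.75 0 0 0 0"

```text
time_s: 46.45
position: [0.5586, 0.1478, 0.0524]
eef_rot: [0.708, 0.001, 0.706, 0.002]
wrist_force: [-2.9, 9.4, 6.2]
opening: 0.029
```

>>> jog_arm:
  increments: "0.5 0 0 0 0;0 0 0 0 0;0 0 0 0 0;0 0 0 0 0;0 -0.04 0 0 0;0 -0.05 0 0 0;0 -0.05 0 0 0;0 -0.05 0 0 0;0 0 0 0 0"

```text
time_s: 47.58
position: [0.5599, 0.1452, 0.2462]
eef_rot: [0.71, 0.001, 0.704, 0.001]
wrist_force: [0.5, -0.5, -0.1]
opening: 0.0856
```

Run:
```python
from h import *
G=(0,255,0)
crop("scene","s21.png",200,125,400,275,4,[((.610,.0008),.027,.08,G),((.61,-.169),.027,.08,G),((.61,.0857),.021,.08,G)])
crop("top","t21.png",200,140,460,290,3)
```

```text
(no output)
```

View pics/s21c.png

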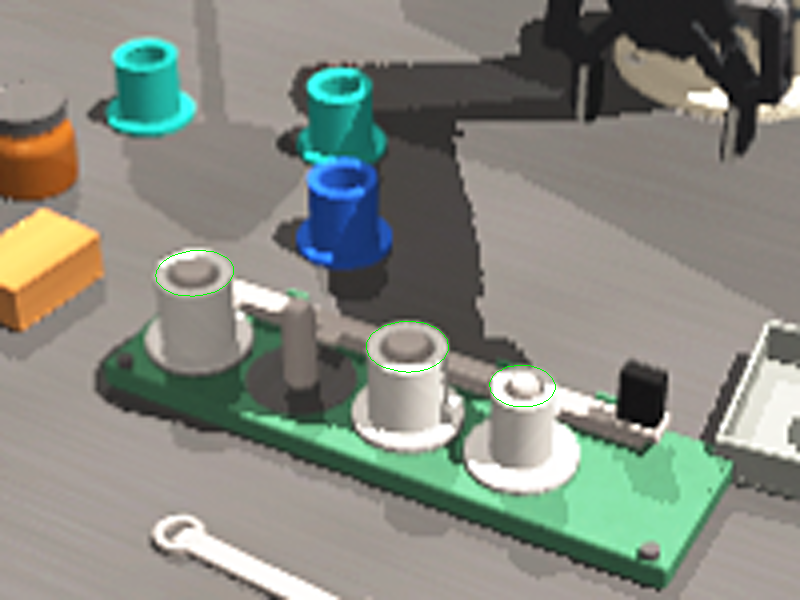

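View pics/t21c.png

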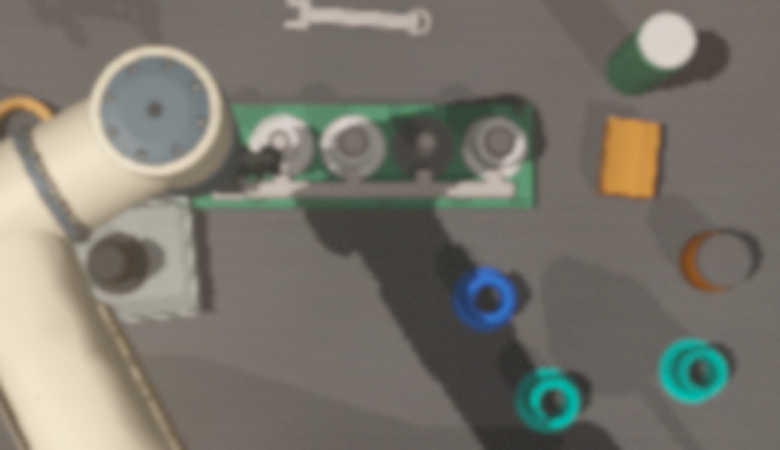

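View pics/s21.png

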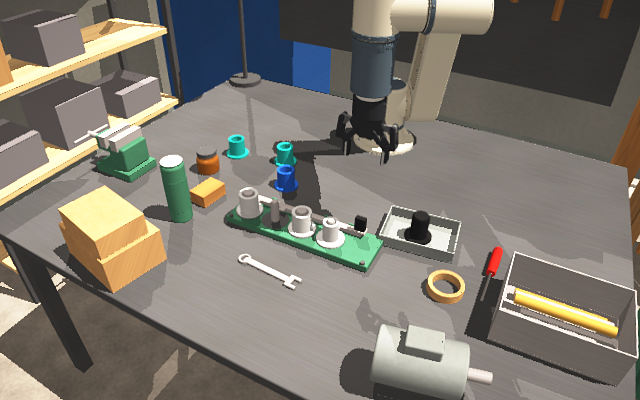

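```bash
python3 -c "
from rig import bot
print(bot.finish_job())"
```

```text
the job is handed in; nothing more can be done
None
```

The job is done and handed in at about 48 s of the 210 s allowed; `finish_job` gives no verdict.

- **Keeper open:** I slid it to its open stop, where the push force rose to about 8 N.
- **Cap:** There was one dust cap, on axle1. I lifted it off and left it standing in the grey tray.
- **Sleeves:** Three aluminium sleeves were on the bench. The slim one went onto axle3 and the two wide ones onto axle2 and axle0. Axle1 stays bare, and I did not touch the blue and turquoise look-alikes or the other items.
- **Keeper shut:** I pushed it back to its closed stop. It travelled 42.7 mm from the open stop, against the nominal 42.5 mm, with about 9 N at the stop.

**Last checks:**
- In the scene picture the tops of all three sleeves sit at the fully home height (z = 80 mm).
- The top view shows the lugs in line with the axles, although the gripper partly hides the one at axle3.
- The arm is clear above the work, touching nothing.

**Small disagreements:**
- The two cameras differed by about 4 mm on the carrier's x position. I used a value in between, and every sleeve still went on.
- The last wide sleeve rubbed its axle with up to 6 N sideways on the way down, then seated.
- In the first pictures the keeper stood several millimetres short of fully shut.

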